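Put the coffee-dose tubes away in their cradles

TASK

Put the coffee-dose tubes away: place the loose blue grooved insert in the recess of the blue-striped tray and press it down firmly until it is flush all round, and lay every tube in a groove of the cradle that matches its cap, blue in blue and orange in orange, one to a groove and centred so that both square ends hang clear of the cradle. Lower each tube until it has settled in its groove before letting go, do not drop it, and leave the cups and the other things on the ledge where they stand.

Things in the scene. Friction and masses are not known exactly. Their poses are not given: they have to be found in the camera images.
- insert_center (a point): loose blue plastic cradle insert, 64 mm (x) by 160 mm (y) by 44 mm high, about 0.15 kg; the point is its centre, 22 mm above its underside; z up. Its three grooves run along x. It can be lifted across its 64 mm width at y = 0, where the rails' flat outer sides reach 26 mm above the underside. Works either way round.
- insert_groove (a point): blue insert's middle groove: where the axis of a tube resting there has its centre, 21 mm above the cradle's centre. Three V grooves (90 degrees, 36 mm wide, 18 mm deep) run along x, at y = -54, 0, +54 mm from here. They are cut in two comb rails (12 mm thick, at x = -26 and +26 mm); between the rails a 40 mm wide trough, open down to 37 mm below here, lets fingers in. Ridge tops are 1 mm above here.
- blue_recess (a point): fixed wooden tray with blue stripes on its ends, 95 (x) by 191 (y) by 14 mm high, with a recess 69 (x) by 165 (y) mm, 8 mm deep, for the insert (2.5 mm play all round). The point is the centre of the recess floor, 6 mm above the ledge. Seated, the insert's centre is 22 mm above this point and its upper 36 mm stands out. Bed it with a push of about 8 to 15 N kept up for half a second.
- orange_cradle (a point): the orange plastic cradle, fixed in a like tray with orange stripes; same shape and size as the blue insert. The point is its centre, 28 mm above the ledge; the ridge tops are 50 mm and a resting tube's axis 49 mm above the ledge.
- orange_groove (a point): orange cradle's middle groove: where the axis of a tube resting there has its centre, 21 mm above the cradle's centre. Three V grooves (90 degrees, 36 mm wide, 18 mm deep) run along x, at y = -54, 0, +54 mm from here. They are cut in two comb rails (12 mm thick, at x = -26 and +26 mm); between the rails a 40 mm wide trough, open down to 37 mm below here, lets fingers in. Ridge tops are 1 mm above here.
- orange0_center (a point): coffee-dose tube (None if absent), 114 mm long, 40 to 65 g: brown round barrel 24 mm across and 86 mm long along x, a 28 mm square orange cap, 14 mm long, at +x and a like white foot at -x. Point: its centre, on the axis. On the ledge it lies on the square ends, axis 14 mm up, and does not roll. In a groove, either way round, the barrel rests on the rails and both ends hang outside them.
- orange1_center (a point): coffee-dose tube (None if absent), 114 mm long, 40 to 65 g: brown round barrel 24 mm across and 86 mm long along x, a 28 mm square orange cap, 14 mm long, at +x and a like white foot at -x. Point: its centre, on the axis. On the ledge it lies on the square ends, axis 14 mm up, and does not roll. In a groove, either way round, the barrel rests on the rails and both ends hang outside them.
- orange2_center (a point): coffee-dose tube (None if absent), 114 mm long, 40 to 65 g: brown round barrel 24 mm across and 86 mm long along x, a 28 mm square orange cap, 14 mm long, at +x and a like white foot at -x. Point: its centre, on the axis. On the ledge it lies on the square ends, axis 14 mm up, and does not roll. In a groove, either way round, the barrel rests on the rails and both ends hang outside them.
- blue0_center (a point): coffee-dose tube (None if absent), 114 mm long, 40 to 65 g: brown round barrel 24 mm across and 86 mm long along x, a 28 mm square blue cap, 14 mm long, at +x and a like white foot at -x. Point: its centre, on the axis. On the ledge it lies on the square ends, axis 14 mm up, and does not roll. In a groove, either way round, the barrel rests on the rails and both ends hang outside them.
- blue1_center (a point): coffee-dose tube (None if absent), 114 mm long, 40 to 65 g: brown round barrel 24 mm across and 86 mm long along x, a 28 mm square blue cap, 14 mm long, at +x and a like white foot at -x. Point: its centre, on the axis. On the ledge it lies on the square ends, axis 14 mm up, and does not roll. In a groove, either way round, the barrel rests on the rails and both ends hang outside them.
- blue2_center (a point): coffee-dose tube (None if absent), 114 mm long, 40 to 65 g: brown round barrel 24 mm across and 86 mm long along x, a 28 mm square blue cap, 14 mm long, at +x and a like white foot at -x. Point: its centre, on the axis. On the ledge it lies on the square ends, axis 14 mm up, and does not roll. In a groove, either way round, the barrel rests on the rails and both ends hang outside them.
- cezve: bystander: steel coffee pot with long wooden handle, 75 mm tall; origin under its centre
- sugar_jar: bystander: closed glass sugar jar, 84 mm across, 110 mm tall; origin under its centre
- cup: bystander: white porcelain cup with handle, 68 mm across, 58 mm tall; origin under its centre
- coaster: bystander: flat green plastic coaster, 86 mm across, 6 mm thick, lying between the trays; origin under its centre
- spoon: bystander: 130 mm spoon with wooden handle, lying at the left; origin in its length
Not all that is in view belongs to the job. Leave any purple or turquoise look-alike of the part that bears orange1_center alone.

How it is judged:
By the outcome, as a careful person would: the job done as asked, in the order asked, and still so for the second after the job is handed in, with the robot touching nothing.
Of orange0, blue0, orange1, blue1, orange2, blue2 only 4 to 6 are there at a start; the rules pass over those that are not, and their reading is None.
At some moment in a run one of orange0, orange1, orange2, blue0, blue1, blue2 may be knocked a few centimetres aside while the robot is not near it.
It also fails if it takes over 210 s, if anything falls off the work surface, if the arm or the gripper's body presses on something with over 40 N, if the wrist force passes 120 N, or if a joint passes its speed limit or range.

ROBOT

A 6-joint arm with a two-finger parallel gripper is mounted at the origin on the work surface. World frame = base frame: x ahead of the robot, y to its left, z up, the work surface at z = 0. Lengths are in m, angles in rad, forces in N, time in s.
With the tool pointing down it reaches from about 0.25 to 0.725 m from the base axis. Payload 4 kg.
Tool frame: the origin (TCP) lies midway between the tips of the shut fingers; the grasp point (between the pads) lies bot.pinch_z behind it (bot.pinch_z is the distance from the TCP to the grasp point, in m); z points along the fingers, y is the direction in which the jaws open and shut (so a half turn about z gives the same grasp; the last joint's range is limited). The gripper opens to 85 mm and grips with 20 to 120 N. Pads are 22 mm wide; open, the fingers measure 114 mm over their backs; the gripper's body (76 mm by 85 mm) begins 54 mm behind the grasp point. The pads swing forward as they close: fully open they stand 13 mm farther back than shut.
Start: joints at [1.131, 0.241, 0.005, 1.335, 0, 1.571], TCP at [0.213, 0.452, 0.231] pointing down, gripper open.
Joint ranges: [-2.72, 2.72], [-1.05, 1.87], [-1.09, 1.28], [-1.99, 2.15], [-1.42, 1.44], [-3.14, 3.14]. Speed limits (rad/s): [2.79, 2.79, 3.14, 3.14, 3.14, 3.14].

INTERFACE

Orientations are given as a unit quaternion [x, y, z, w].
In Python, from workcell import bot gives the robot as it stands. The module is installed in compiled form; this text tells all that it offers.
- The arm moves only by the tool move_arm, never from a script. Its argument "series" is a list that holds one entry, the list of rows, each a list of 7 numbers: the shift along the world's x, y, z in cm, then the turn, a rotation vector about the world's x, y, z in degrees, then the opening, from 0 (shut) to 1 (fully open). A call has exactly 5 rows; each row shifts and turns the pose as measured when the row begins; what a row does not reach is not made up. A row lasts 1/10 s, in which the tool goes at most 50 mm and 8.59 degrees, less where a joint would pass 70% of its speed; a pose out of reach is approached as far as the arm can. A call with a gripper value outside its range is refused whole. The fingers move at their own pace and stop on an object; the grip force is fixed at half the most. Time passes only in rows, so rows that do not move let the fingers close, or fill a call up. It gives the time, the measured TCP pose, the force and the opening at its end, in the units of the state.
- bot.get_obs(): the state, without advancing time (a new reading comes with each control period).
- bot.camera(name): name is "scene" or "top" or "wrist"; returns (picture, depth): 480x640x3 uint8, red, green, blue; 480x640 float32, m along the optical axis (not along the pixel's ray), 0 where there is no reading.
- bot.camera_info(name): a dict with "vfov" (degrees; the focal length in pixels is half the picture's height over the tangent of half this angle, whatever the lens; pixels are square), "cx", "cy" (the principal point, pixels), "k1" (the pictures are not rectified: a ray, as slopes to the right and down, at radius r is drawn at 1 + k1 r^2 times it, then the intrinsics apply), "cam_to_world" (4x4, takes a point from camera to world coordinates); the wrist camera has in their place "tool_from_camera" (4x4, takes a point from camera to tool coordinates, whose origin is the TCP and whose axes are the flange's). Camera axes: x right, y down, z forward; pixel columns grow to the right and rows downward; lengths in m; the calibration is good to about 2 mm. A picture is of the moment at which its call begins: read the wrist's pose just before it. camera_info takes no time and is no camera call.
- bot.job_done(): hands the job in, once; it reports no verdict.
Trained networks look in the newest picture that a camera, given by its name, has taken for a name from the list of things; names that differ only in an ending like _2 or _b are one class to them, and where a whole thing is asked for, a point or a joint stands for the part that bears it (a point fixed in the world has none). Each returns a list of dicts, best first, with "confidence" (0 to 1); they miss things now and then, are a little off and sometimes report something else, mostly with a low value. They report only what shows in the picture. A call takes as long as a camera call. They do not tell look-alikes from the thing itself.
- bot.find_in(camera, target): "at" ([x, y, z] in m, in world coordinates, good to about 4 mm: the middle of the surface that is visible of it).
The state is a dict: "clock": time; "joint_pos": joint angles; "joint_vel": joint speeds; "tau": joint torques, N m; "eef_pos": TCP position; "tool_rot": TCP orientation; "ft_force": force on the tool from outside, world axes, zero at the start; "ft_torque": the same for the moment, N m; "grip_width": finger opening in m.
Only numpy, scipy, OpenCV 4.12 (cv2) and the standard library are available. Lean on these libraries where they do the work, as an engineer would, in place of code of your own. Each camera call takes 0.05 s, during which the arm holds its last target.

## Working session

There is one attempt and no reset: what is moved stays moved. The work goes in short steps, Python scripts to look and compute and a tool call to move; the robot and the scene stay as the last step left them, time stands still between calls to the robot, and variables do not carry over. Pictures are saved under pics/ and viewed, and the job is handed in when it is done.

Besides the shell and the picture viewer there is one more tool, called in YAML: its name, and indented under it one key for each argument. move_arm: Moves the arm, as the interface text tells. Its arguments: {"type":"object","properties":{"series":{"type":"array","items":{"type":"array","items":{"type":"array","items":{"type":"number"}}}}},"required":["series"]}

```bash
mkdir -p pics; cat > h.py <<'E'
import numpy as np, cv2
from workcell import bot
def cap(n,f=None):
    o=bot.get_obs(); im,d=bot.camera(n)
    if f: cv2.imwrite('pics/'+f,im[:,:,::-1])
    return im,d,o
E
python3 - <<'E'
from h import *
o=bot.get_obs()
print({k:np.round(v,3).tolist() for k,v in o.items()}, bot.pinch_z)
for n in ['scene','top','wrist']:
    cap(n,n+'0.png'); print(n,bot.camera_info(n))
for n in ['scene','top']:
    for t in ['insert_center','blue_recess','orange_cradle','orange0_center','blue0_center','orange_groove','insert_groove','cezve','sugar_jar','cup','coaster','spoon']:
        print(n,t,[(np.round(r['at'],3).tolist(),round(r['confidence'],2)) for r in bot.find_in(n,t)])
print(bot.get_obs()['clock'])
E
```

```text
{'clock': 0.0, 'joint_pos': [1.131, 0.241, 0.004, 1.335, 0.0, 1.571], 'joint_vel': [-0.0, 0.001, 0.001, 0.0, -0.0, 0.0], 'tau': [-0.001, -37.232, 25.241, 0.017, -0.0, 0.0], 'eef_pos': [0.213, 0.452, 0.23], 'tool_rot': [0.218, 0.976, -0.001, -0.0], 'ft_force': [-0.204, -0.584, 0.423], 'ft_torque': [0.001, 0.017, 0.011], 'grip_width': 0.085} 0.0187
scene {'vfov': 57.831812640095734, 'cx': 326.6887924509772, 'cy': 244.0023441931594, 'k1': -0.06548280582688343, 'cam_to_world': array([[ 0.67022135,  0.56025375, -0.48674334,  0.99934772],
       [ 0.74206829, -0.49550219,  0.45145568, -0.49293393],
       [ 0.01174735, -0.66377203, -0.74784269,  0.83084683],
       [ 0.        ,  0.        ,  0.        ,  1.        ]])}
top {'vfov': 42.33481524384988, 'cx': 325.21256225848765, 'cy': 246.35135167355418, 'k1': 0.05096235452007892, 'cam_to_world': array([[-0.01576837, -0.99372852,  0.11070226,  0.33854459],
       [-0.99986324,  0.01622341,  0.00321093, -0.01119378],
       [-0.00498676, -0.11063649, -0.99384843,  1.66813073],
       [ 0.        ,  0.        ,  0.        ,  1.        ]])}
wri
[... 1207 characters left out ...]
e [([0.646, -0.164, 0.015], 0.65)]
top orange0_center [([0.448, 0.036, 0.02], 0.88), ([0.749, -0.017, 0.113], 0.49), ([0.637, -0.0, 0.01], 0.31)]
top blue0_center [([0.446, -0.041, 0.025], 0.95), ([0.603, 0.381, 0.015], 0.52)]
top orange_groove [([0.644, -0.162, 0.013], 0.83), ([0.433, -0.287, 0.009], 0.34), ([0.639, -0.001, 0.007], 0.3)]
top insert_groove [([0.433, -0.287, 0.008], 0.7)]
top cezve [([0.59, -0.41, 0.041], 0.74), ([0.432, -0.287, 0.007], 0.45)]
top sugar_jar [([0.749, -0.01, 0.112], 0.58), ([0.46, 0.379, 0.015], 0.26)]
top cup [([0.602, 0.386, 0.015], 0.87)]
top coaster [([0.638, 0.001, 0.01], 0.68), ([0.434, 0.301, 0.028], 0.47)]
top spoon [([0.462, 0.378, 0.016], 0.61)]
1.35
```

View pics/scene0.png

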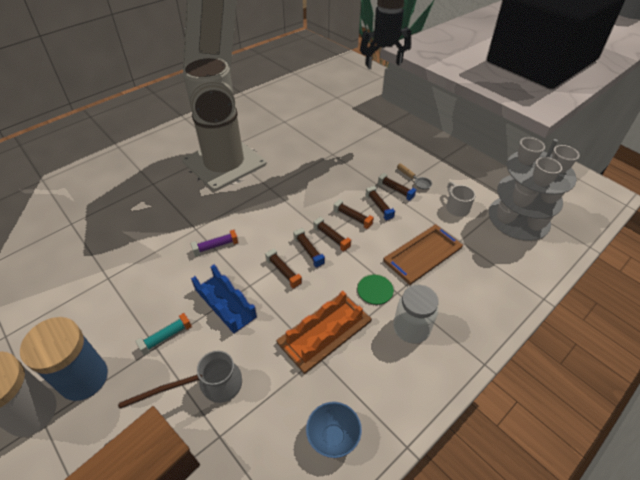

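View pics/top0.png

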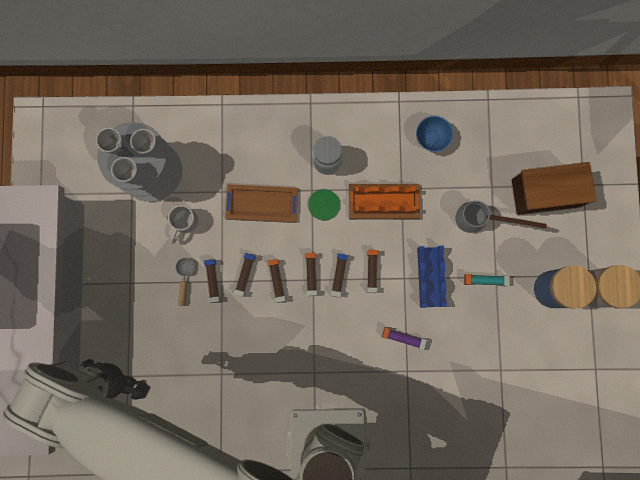

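View pics/wrist0.png

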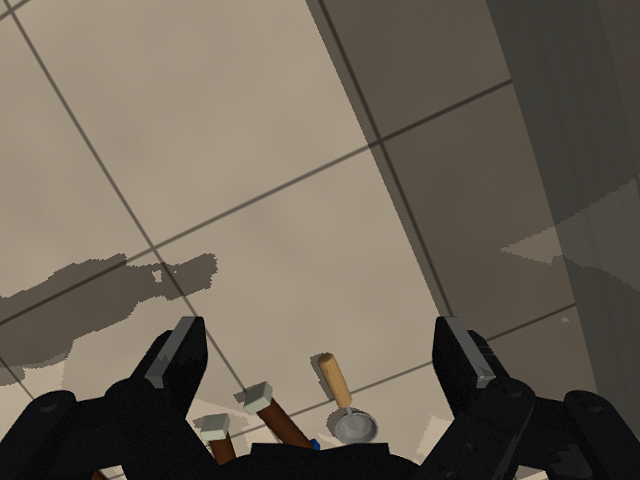

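Picture shows six tubes in a row (top view, caps up): blue (213,280), blue (245,275), orange (277,280), orange (311,275), blue (340,275), orange (373,270). The purple (406,338) and teal (488,280) tubes are look-alikes to be left alone. The insert is at (432,277) with its long side along world x. The blue-striped empty tray is at (262,203) and the orange cradle at (385,202).

move_arm:
  series:
    - [[1.9,-2.5,1.5,0,0,5,1],[1.9,-2.5,1.5,0,0,5,1],[1.9,-2.5,1.5,0,0,5,1],[1.9,-2.5,1.5,0,0,5,1],[1.9,-2.5,1.5,0,0,5,1]]

```text
clock: 1.85
eef_pos: [0.3074, 0.3248, 0.3056]
tool_rot: [-0.011, 1.0, -0.003, -0.001]
ft_force: [-0.8, 0.9, 0.7]
grip_width: 0.0857
```

move_arm:
  series:
    - [[1.9,-3.5,0.5,0,0,0,1],[1.9,-3.5,0.5,0,0,0,1],[1.9,-3.5,0.5,0,0,0,1],[1.9,-3.5,0.5,0,0,0,1],[0,0,0,0,0,0,1]]

```text
clock: 2.35
eef_pos: [0.3885, 0.1776, 0.3297]
tool_rot: [-0.01, 1.0, -0.001, 0.003]
ft_force: [-0.0, 0.4, 0.2]
grip_width: 0.0855
```

```bash
cat >> h.py <<'E'
from scipy.spatial.transform import Rotation as Rn
def pose(n,o):
    ci=bot.camera_info(n)
    if n!='wrist': return ci,ci['cam_to_world']
    T=np.eye(4);T[:3,:3]=Rn.from_quat(o['tool_rot']).as_matrix();T[:3,3]=o['eef_pos']
    return ci,T@ci['tool_from_camera']
def cloud(n,d,o):
    ci,T=pose(n,o); f=240/np.tan(np.radians(ci['vfov']/2))
    K=np.array([[f,0,ci['cx']],[0,f,ci['cy']],[0,0,1.]])
    u,v=np.meshgrid(np.arange(640.),np.arange(480.))
    p=cv2.undistortPoints(np.stack([u.ravel(),v.ravel()],1)[:,None],K,np.array([ci['k1'],0,0,0,0.]))[:,0]
    P=np.c_[p*d.reshape(-1,1),d.ravel()]
    return (P@T[:3,:3].T+T[:3,3]).reshape(480,640,3)
def proj(n,o,pts):
    ci,T=pose(n,o); f=240/np.tan(np.radians(ci['vfov']/2))
    q=(np.atleast_2d(pts)-T[:3,3])@T[:3,:3]; q=q[:,:2]/q[:,2:]
    q=q*(1+ci['k1']*(q**2).sum(1,keepdims=True))
    return q*f+[ci['cx'],ci['cy']]
def masks(im):
    h=cv2.cvtColor(im,cv2.COLOR_RGB2HSV); H,S,V=[h[...,i].astype(int) for i in range(3)]
    return dict(blue=(H>105)&(H<128)&(S>130), orange=(H>3)&(H<16)&(S>190)&(V>130), brown=(H<15)&(S>100)&(V<125)&(V>20))
def tubes(im,P,n='wrist'):
    """barrel brown blobs with cap"""
    m=masks(im); out=[]
    ok=(P[...,2]>0.004)&(P[...,2]<0.09)
    b=(m['brown']&ok).astype(np.uint8)
    N,L,st,ce=cv2.connectedComponentsWithStats(b)
    for i in range(1,N):
        if st[i,4]<60: continue
        q=P[L==i]; c=np.median(q[:,:2],0)
        zt=np.percentile(q[:,2],95)
        (cx,cy),(w,hh),a=cv2.minAreaRect((q[:,:2]*1000).astype(np.float32))
        if max(w,hh)>110 or max(w,hh)<40: continue
        _,_,vt=np.linalg.svd(q[:,:2]-q[:,:2].mean(0),full_matrices=False); ax=vt[0]
        if ax[0]<0: ax=-ax
        # ends: use top strip of barrel
        t=q[q[:,2]>zt-0.004]; s=(t[:,:2]-c)@ax
        lo,hi=np.percentile(s,[1,99]); side=np.array([-ax[1],ax[0]])
        w_=np.median((t[:,:2]-c)@side)
        cen=c+ax*(lo+hi)/2+side*w_
        col={}
        for k in ('blue','orange'):
            r=P[m[k]&ok]
            col[k]=[int((np.hypot(*(r[:,:2]-(cen+sg*ax*0.05)).T)<0.018).sum()) for sg in (1,-1)]
        out.append((np.round(cen,4).tolist(),round(float(np.degrees(np.arctan2(ax[1],ax[0]))),1),round(float(zt),4),round(float(hi-lo),3),col,st[i,:2].tolist()+st[i,2:4].tolist()))
    return sorted(out,key=lambda r:r[0][1])
E
python3 - <<'E'
from h import *
im,d,o=cap('wrist','w1.png'); P=cloud('wrist',d,o)
for t in tubes(im,P): print(t)
print()
im,d,o=cap('top'); P=cloud('top',d,o)
for t in tubes(im,P): print(t)
print()
im,d,o=cap('scene'); P=cloud('scene',d,o)
for t in tubes(im,P): print(t)
E
```

```text
([0.4587, -0.124], -0.6, 0.0249, 0.09, {'blue': [0, 0], 'orange': [189, 0]}, [57, 195, 36, 79])
([0.4458, -0.0363], -10.9, 0.0252, 0.083, {'blue': [305, 0], 'orange': [0, 0]}, [129, 189, 25, 69])
([0.451, 0.0382], 2.7, 0.0252, 0.085, {'blue': [0, 0], 'orange': [223, 0]}, [188, 193, 31, 79])
([0.4348, 0.1299], 11.1, 0.0252, 0.085, {'blue': [0, 0], 'orange': [223, 0]}, [262, 180, 36, 79])
([0.4511, 0.2146], -16.5, 0.0253, 0.083, {'blue': [278, 0], 'orange': [0, 0]}, [330, 196, 41, 70])
([0.4366, 0.3004], 6.8, 0.0255, 0.083, {'blue': [286, 0], 'orange': [0, 0]}, [412, 186, 21, 71])

([0.6124, -0.6353], -83.0, 0.071, 0.089, {'blue': [0, 0], 'orange': [0, 0]}, [550, 203, 37, 7])
([0.649, -0.5178], 9.0, 0.0839, 0.097, {'blue': [0, 0], 'orange': [0, 0]}, [512, 173, 23, 41])
([0.5764, -0.4821], 78.0, 0.0884, 0.053, {'blue': [0, 0], 'orange': [0, 0]}, [490, 215, 32, 9])
([0.4553, -0.1275], -4.8, 0.0295, 0.076, {'blue': [0, 0], 'orange': [44, 0]}, [368, 255, 8, 31])
([0.4454, -0.0398], -12.2, 0.0308, 0.082, {'blue': [44, 0], 'orange': [0, 0]}, [333, 259, 11, 32])
([0.447, 0.0361], 2.4, 0.0295,
[... 332 characters left out ...]
]}, [160, 452, 39, 28])
([0.5773, -0.492], 77.9, 0.0894, 0.036, {'blue': [0, 0], 'orange': [0, 0]}, [153, 376, 45, 18])
([0.4634, -0.1318], -2.9, 0.0272, 0.096, {'blue': [0, 0], 'orange': [47, 0]}, [270, 255, 31, 33])
([0.4433, -0.0424], -11.0, 0.026, 0.075, {'blue': [95, 0], 'orange': [0, 0]}, [298, 234, 21, 24])
([0.4584, 0.0314], 0.9, 0.0262, 0.098, {'blue': [0, 0], 'orange': [33, 0]}, [318, 222, 33, 29])
([0.4436, 0.1234], 9.0, 0.0258, 0.095, {'blue': [0, 0], 'orange': [27, 0]}, [339, 204, 34, 25])
([0.4489, 0.2095], -16.4, 0.0259, 0.074, {'blue': [75, 0], 'orange': [0, 0]}, [370, 191, 18, 20])
([0.4358, 0.2932], 7.1, 0.026, 0.076, {'blue': [59, 0], 'orange': [0, 0]}, [383, 178, 26, 17])
```

View pics/w1.png

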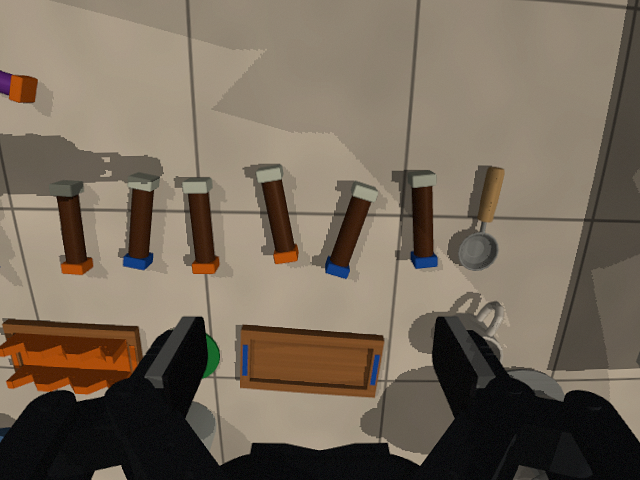

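Wrist picture: all six tubes (caps at (75,267) orange, (138,260) blue, (204,268) orange, (285,257) orange, (337,270) blue, (424,262) blue), blue tray at (312,360). Moving so the tray is in clear view.

move_arm:
  series:
    - [[3,0,0.2,0,0,0,1],[3,0,0.2,0,0,0,1],[3,0,0,0,0,0,1],[2,0,0,0,0,0,1],[0,0,0,0,0,0,1]]

```text
clock: 3.0
eef_pos: [0.4954, 0.189, 0.3313]
tool_rot: [-0.021, 1.0, 0.0, -0.0]
ft_force: [0.2, 0.4, 0.1]
grip_width: 0.0855
```

```bash
cat >> h.py <<'E'
def rect(P,sel,lab=''):
    q=(P[sel][:,:2]*1000).astype(np.float32)
    (cx,cy),(w,h),a=cv2.minAreaRect(q)
    # long axis angle
    if w<h: a=a+90; w,h=h,w
    a=(a+90)%180-90
    print(lab,'n',len(q),'c',round(cx,1),round(cy,1),'LxW',round(w,1),round(h,1),'longaxis deg',round(a,1))
    return cx,cy,a
def region(P,x0,x1,y0,y1,z0,z1):
    return (P[...,0]>x0)&(P[...,0]<x1)&(P[...,1]>y0)&(P[...,1]<y1)&(P[...,2]>z0)&(P[...,2]<z1)
E
python3 - <<'E'
from h import *
im,d,o=cap('wrist','w2.png'); P=cloud('wrist',d,o)
print(o['eef_pos'])
s=region(P,.55,.75,.03,.30,.011,.02); rect(P,s,'rim'); print(np.percentile(P[s][:,2],[5,50,95]))
s=region(P,.60,.69,.10,.23,.002,.0095); print('floor z',np.median(P[s][:,2])); 
h=cv2.cvtColor(im,cv2.COLOR_RGB2HSV)
S=h[...,1]>90
rect(P,S&region(P,.60,.695,.07,.26,.003,.0095),'floor')
s=region(P,.5,.6,.0,.05,-.02,.02); print('ledge z',np.median(P[s][:,2]))
cv2.imwrite('pics/w2d.png',np.uint8(np.clip(P[...,2]*1000*8+20,0,255)))
E
```

```text
[0.49544935 0.18896983 0.33131649]
rim n 3833 c 645.2 169.6 LxW 191.9 97.2 longaxis deg 86.4
[0.01141521 0.01270718 0.01413352]
floor z 0.004651972789572023
floor n 6070 c 639.3 171.9 LxW 171.0 84.2 longaxis deg 86.3
ledge z -0.0014177588172238353
```

View pics/w2.png

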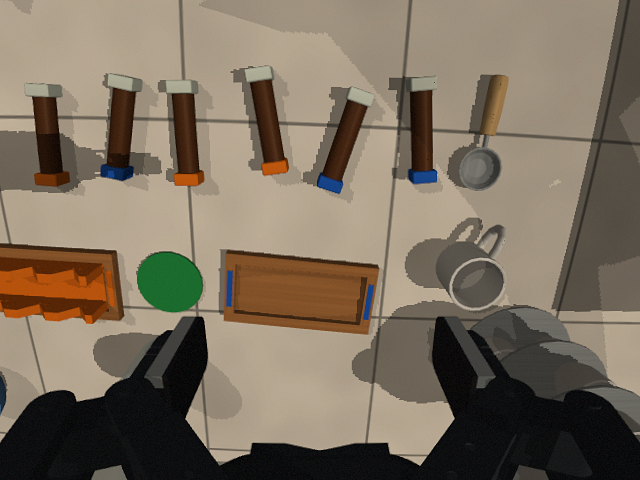

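View pics/w2d.png

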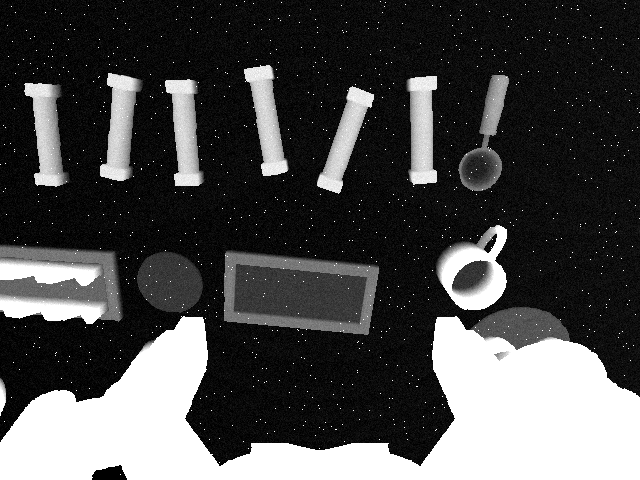

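move_arm:
  series:
    - [[-0.8,-4.7,0,0,0,0,1],[-0.8,-4.7,0,0,0,0,1],[-0.8,-4.7,0,0,0,0,1],[-0.8,-4.7,0,0,0,0,1],[0,-3,0,0,0,0,1]]

```text
clock: 3.55
eef_pos: [0.4544, -0.0239, 0.3292]
tool_rot: [-0.033, 0.999, 0.001, -0.004]
ft_force: [0.5, 0.9, 0.4]
grip_width: 0.0857
```

```bash
python3 - <<'E'
from h import *
im,d,o=cap('wrist','w3.png'); P=cloud('wrist',d,o)
print(o['eef_pos'],o['tool_rot'])
s=region(P,.55,.75,-.29,-.05,.011,.017); rect(P,s,'orange rim')
s=region(P,.55,.75,-.29,-.05,.03,.055); rect(P,s,'orange comb'); print(np.percentile(P[s][:,2],[99]))
s=region(P,.55,.75,.03,.30,.011,.02); rect(P,s,'blue rim')
for t in tubes(im,P): print(t)
E
```

```text
[ 0.45435088 -0.0238823   0.32915795] [-3.26794283e-02  9.99459322e-01  8.61730263e-04 -3.51787920e-03]
orange rim n 3139 c 672.4 -154.4 LxW 210.5 150.8 longaxis deg 89.2
orange comb n 2859 c 654.8 -137.1 LxW 228.6 115.6 longaxis deg 68.7
[0.04973519]
blue rim n 2833 c 645.1 170.1 LxW 192.0 96.6 longaxis deg 86.7
([0.6636, -0.2357], -86.5, 0.043, 0.015, {'blue': [0, 0], 'orange': [0, 35]}, [132, 314, 34, 30])
([0.4556, -0.1256], -1.4, 0.0253, 0.085, {'blue': [0, 0], 'orange': [252, 0]}, [215, 139, 27, 86])
([0.4454, -0.0376], -10.9, 0.0254, 0.084, {'blue': [291, 0], 'orange': [0, 0]}, [289, 134, 38, 77])
([0.4508, 0.0365], 0.3, 0.0257, 0.086, {'blue': [0, 0], 'orange': [243, 0]}, [356, 143, 29, 85])
([0.4371, 0.1284], 8.0, 0.0257, 0.09, {'blue': [0, 0], 'orange': [224, 0]}, [439, 135, 28, 88])
([0.4503, 0.2134], -16.2, 0.0257, 0.083, {'blue': [333, 0], 'orange': [0, 0]}, [496, 155, 52, 74])
([0.4366, 0.2989], 6.5, 0.0258, 0.084, {'blue': [351, 0], 'orange': [0, 0]}, [576, 151, 32, 72])
```

View pics/w3.png

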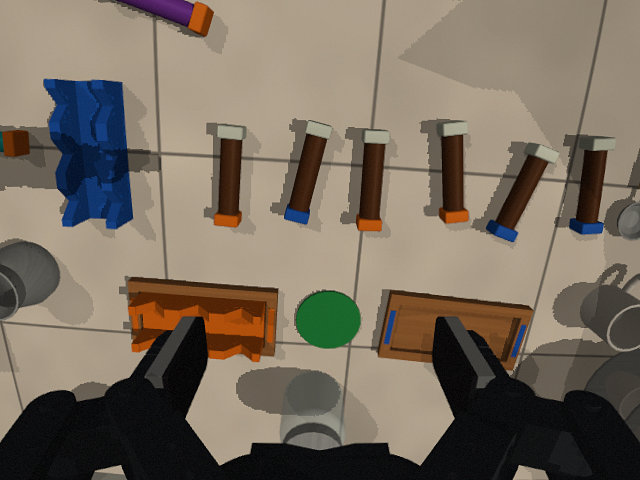

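move_arm:
  series:
    - [[-2,-4.7,0,0,0,-1,1],[-2,-4.7,0,0,0,-1,1],[-2,-4.7,0,0,0,-1,1],[-1,-4.7,0,0,0,-1,1],[0,-4,0,0,0,0,1]]

```text
clock: 4.1
eef_pos: [0.3816, -0.2446, 0.3301]
tool_rot: [-0.004, 1.0, 0.001, -0.003]
ft_force: [0.8, 0.4, 0.9]
grip_width: 0.0854
```

```bash
python3 - <<'E'
from h import *
im,d,o=cap('wrist','w4.png'); P=cloud('wrist',d,o)
print(o['eef_pos'],o['tool_rot'])
m=masks(im)['blue']
s=region(P,.3,.57,-.34,-.2,.03,.055)&m; rect(P,s,'ins hi'); print(np.percentile(P[s][:,2],[50,99]))
s=region(P,.3,.57,-.37,-.2,.003,.055)&m; rect(P,s,'ins all')
s=region(P,.33,.56,-.42,-.325,.005,.04)&~m; q=P[s]; print('teal near', np.percentile(q,[1,99],axis=0).tolist(), len(q))
s=region(P,.55,.75,-.29,-.03,.0105,.0165); rect(P,s,'orange rim')
s=region(P,.58,.71,-.26,-.06,.03,.055); rect(P,s,'orange comb'); print(np.percentile(P[s][:,2],[99]))
for t in tubes(im,P): print(t)
E
```

```text
[ 0.38162713 -0.24462744  0.33008035] [-4.07427309e-03  9.99988198e-01  7.14732081e-04 -2.54824325e-03]
ins hi n 2421 c 438.3 -283.1 LxW 160.4 64.1 longaxis deg 0.8
[0.04004296 0.04422034]
ins all n 7302 c 438.3 -283.1 LxW 160.4 64.1 longaxis deg 0.8
teal near [[0.4159649773615241, -0.4192449006953939, 0.005879012487170012], [0.5595674799031296, -0.37069275613521613, 0.028021284094034444]] 1153
orange rim n 3080 c 643.9 -163.2 LxW 191.1 95.6 longaxis deg 89.1
orange comb n 3169 c 645.0 -163.1 LxW 160.5 67.2 longaxis deg 88.3
[0.05000676]
([0.4568, -0.1275], -4.2, 0.0254, 0.087, {'blue': [0, 0], 'orange': [202, 0]}, [399, 209, 31, 78])
([0.4449, -0.0391], -11.2, 0.0256, 0.084, {'blue': [306, 0], 'orange': [0, 0]}, [469, 200, 41, 71])
([0.4552, 0.0348], -0.5, 0.0257, 0.093, {'blue': [0, 0], 'orange': [183, 0]}, [525, 205, 38, 80])
([0.4396, 0.1272], 7.9, 0.0258, 0.093, {'blue': [0, 0], 'orange': [162, 0]}, [600, 195, 32, 79])
```

View pics/w4.png

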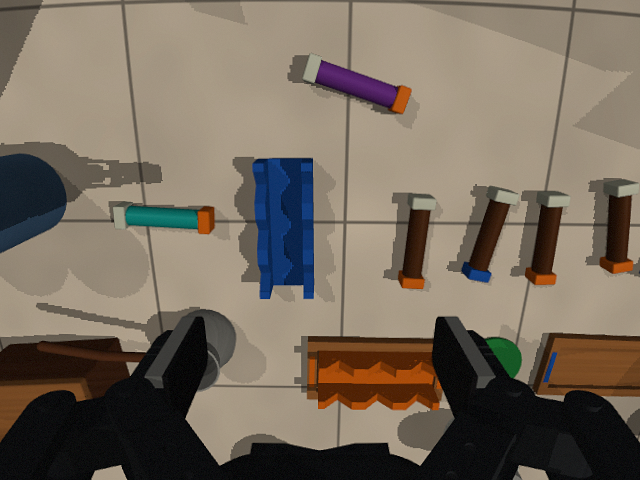

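Insert: upright, centre (0.438,-0.283), 160×64 mm, top 44 mm, at pixel (285,228); teal look-alike (160,217) and purple one (357,82) clear of the fingers. Descending on it.

move_arm:
  series:
    - [[1.2,-0.8,-4,0,0,0,1],[1.2,-0.8,-4,0,0,0,1],[1.2,-0.8,-4,0,0,0.3,1],[1.2,-0.8,-4,0,0,0,1],[1.0,-0.7,-3,0,0,0,1]]

```text
clock: 4.65
eef_pos: [0.4433, -0.2853, 0.1405]
tool_rot: [-0.006, 1.0, -0.005, 0.004]
ft_force: [0.6, 0.1, 0.4]
grip_width: 0.0857
```

```bash
cat >> h.py <<'E'
def tool():
    o=bot.get_obs(); R=Rn.from_quat(o['tool_rot']).as_matrix()
    print('clk',round(o['clock'],2),'tcp mm',np.round(o['eef_pos']*1000,1) if hasattr(o['eef_pos'],'shape') else o['eef_pos'],'jawyaw',round(np.degrees(np.arctan2(R[1,1],R[0,1])),2),'toolz',np.round(R[:,2],4),'F',np.round(o['ft_force'],1),'w',round(o['grip_width']*1000,1))
E
python3 - <<'E'
from h import *
im,d,o=cap('wrist','w5.png'); P=cloud('wrist',d,o); tool()
m=masks(im)['blue']
s=region(P,.3,.57,-.34,-.2,.003,.055)&m; rect(P,s,'ins all')
s=region(P,.3,.57,-.34,-.2,.03,.055)&m; rect(P,s,'ins hi')
E
```

```text
clk 4.7 tcp mm [ 442.4 -284.4  135.6] jawyaw 90.67 toolz [ 0.0026 -0.0055 -1.    ] F [ 0.1 -0.1 -2.3] w 85.3
ins all n 22574 c 438.0 -283.5 LxW 159.7 64.0 longaxis deg 0.6
ins hi n 7673 c 437.9 -283.5 LxW 159.3 64.0 longaxis deg 0.6
```

View pics/w5.png

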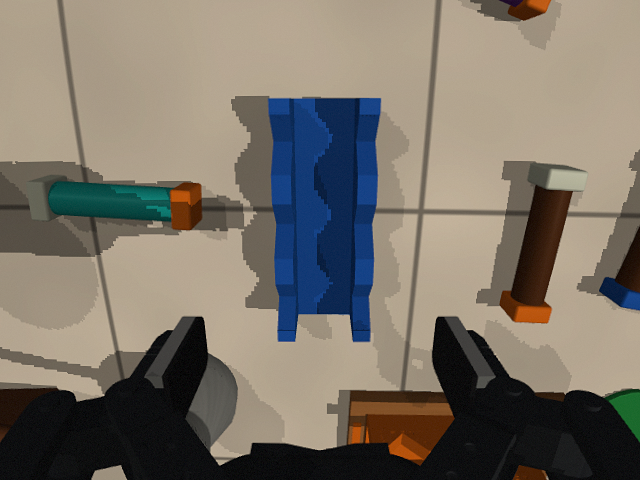

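move_arm:
  series:
    - [[-0.4,0.1,-3,0.3,0,0,1],[0,0,-3,0,0,0,1],[0,0,-2.5,0,0,0,1],[0,0,-1.5,0,0,0,1],[0,0,0,0,0,0,1]]

```text
clock: 5.2
eef_pos: [0.4388, -0.2739, 0.0343]
tool_rot: [-0.011, 1.0, 0.002, 0.0]
ft_force: [0.1, -0.4, -0.1]
grip_width: 0.0854
```

```bash
python3 - <<'E'
from h import *
tool()
E
```

```text
clk 5.2 tcp mm [ 438.8 -273.9   34.3] jawyaw 91.24 toolz [ 5.0e-04  3.3e-03 -1.0e+00] F [ 0.1 -0.4 -0.1] w 85.4
```

move_arm:
  series:
    - [[0,-0.9,0,0,0,-0.5,1],[0,0,0,0,0,0,1],[0,0,-1,0,0,0,1],[0,0,-1,0,0,0,1],[0,0,0,0,0,0,1]]

```text
clock: 5.7
eef_pos: [0.4423, -0.2834, 0.0184]
tool_rot: [-0.007, 1.0, -0.001, 0.004]
ft_force: [-0.6, -0.6, 0.7]
grip_width: 0.0855
```

```bash
python3 - <<'E'
from h import *
tool()
E
```

```text
clk 5.7 tcp mm [ 442.3 -283.4   18.4] jawyaw 90.85 toolz [ 0.0076 -0.001  -1.    ] F [-0.6 -0.6  0.7] w 85.5
```

move_arm:
  series:
    - [[-0.4,0,-0.8,0,0,0,1],[0,0,-0.4,0,0,0,1],[0,0,0,0,0,0,1],[0,0,0,0,0,0,1],[0,0,0,0,0,0,1]]

```text
clock: 6.2
eef_pos: [0.4372, -0.2833, 0.0048]
tool_rot: [-0.007, 1.0, -0.0, 0.003]
ft_force: [-1.0, 0.6, 0.8]
grip_width: 0.0855
```

```bash
python3 - <<'E'
from h import *
for i in range(4):
    bot.camera('wrist'); tool()
E
```

```text
clk 6.25 tcp mm [ 437.3 -283.4    4.8] jawyaw 90.82 toolz [ 6.5e-03 -3.0e-04 -1.0e+00] F [-0.5 -0.1  1.1] w 85.5
clk 6.3 tcp mm [ 437.4 -283.4    4.9] jawyaw 90.82 toolz [ 6.7e-03 -3.0e-04 -1.0e+00] F [-0.1  0.7 -0.3] w 85.5
clk 6.35 tcp mm [ 437.4 -283.4    5. ] jawyaw 90.82 toolz [ 6.8e-03 -4.0e-04 -1.0e+00] F [-0.2  0.3  0.7] w 85.6
clk 6.4 tcp mm [ 437.4 -283.4    5. ] jawyaw 90.82 toolz [ 6.9e-03 -5.0e-04 -1.0e+00] F [ 0.3 -0.  -0.1] w 85.6
```

move_arm:
  series:
    - [[0,0,0,0,0.4,0,1],[0,0,0,0,0,0,0],[0,0,0,0,0,0,0],[0,0,0,0,0,0,0],[0,0,0,0,0,0,0]]

```text
clock: 6.9
eef_pos: [0.438, -0.2837, 0.0058]
tool_rot: [-0.007, 1.0, -0.001, 0.0]
ft_force: [0.6, -0.7, 0.8]
grip_width: 0.0627
```

```bash
python3 - <<'E'
from h import *
im,d,o=cap('wrist','w6.png'); tool()
E
```

```text
clk 6.95 tcp mm [ 438.  -283.6    5.8] jawyaw 90.83 toolz [ 3.0e-04 -1.2e-03 -1.0e+00] F [-0.1  0.  -1.2] w 62.9
```

View pics/w6.png

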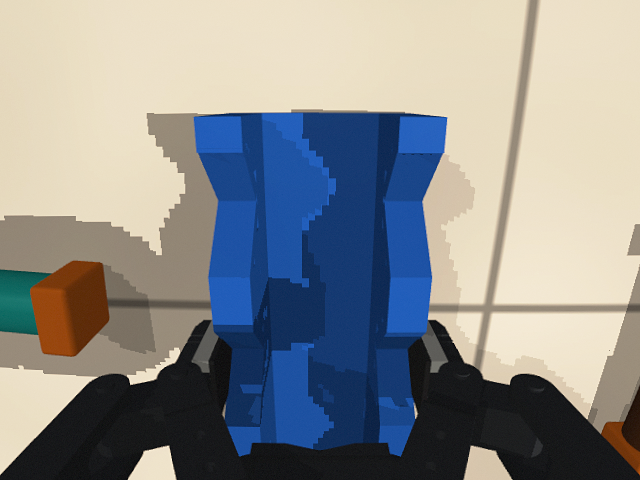

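move_arm:
  series:
    - [[0,0,2,0,0,0,0],[0,0,3.5,0,0,0,0],[0,0,4,0,0,0,0],[0,0,4,0,0,0,0],[0,0,2,0,0,0,0]]

```text
clock: 7.45
eef_pos: [0.4319, -0.2797, 0.1594]
tool_rot: [-0.007, 1.0, 0.004, -0.007]
ft_force: [-0.0, -0.8, -1.7]
grip_width: 0.0628
```

move_arm:
  series:
    - [[1.5,4.2,0.2,0,0,8,0],[1.5,4.2,0.2,0,0,8,0],[1.5,4.2,0.2,0,0,8,0],[1.5,4.2,0.2,0,0,8,0],[1.5,4.2,0.2,0,0,8,0]]

```text
clock: 7.95
eef_pos: [0.5087, -0.0704, 0.1737]
tool_rot: [-0.355, 0.935, -0.001, -0.003]
ft_force: [0.8, -0.4, -1.7]
grip_width: 0.063
```

move_arm:
  series:
    - [[1.5,4.2,0,0,0,8,0],[1.5,4.2,0,0,0,8,0],[1.5,4.2,0,0,0,8,0],[1.5,4.2,0,0,0,8,0],[1.5,4.2,0,0,0,8,0]]

```text
clock: 8.45
eef_pos: [0.5839, 0.1485, 0.1722]
tool_rot: [-0.664, 0.748, -0.002, -0.004]
ft_force: [1.1, -0.9, -1.6]
grip_width: 0.0628
```

```bash
python3 - <<'E'
from h import *
im,d,o=cap('wrist','w7.png'); tool(); print(o['joint_pos'])
E
```

```text
clk 8.5 tcp mm [586.  156.1 171.7] jawyaw 173.86 toolz [-9.0e-04 -1.7e-03 -1.0e+00] F [ 4.4  4.4 -0.2] w 62.9
[ 0.25256615  0.47733509  0.19398265  1.29276892 -0.00710496 -1.20023479]
```

move_arm:
  series:
    - [[2.5,0.7,-2,0,0,1.3,0],[2.5,0.7,-3,0,0,1.3,0],[0.9,0,-3,0,0,0,0],[0,0,-2,0,0,0,0],[0,0,0,0,0,0,0]]

```text
clock: 9.0
eef_pos: [0.6456, 0.1756, 0.0655]
tool_rot: [-0.688, 0.726, 0.0, -0.002]
ft_force: [-0.4, -0.6, -1.2]
grip_width: 0.0627
```

```bash
python3 - <<'E'
from h import *
im,d,o=cap('wrist','w8.png'); tool(); P=cloud('wrist',d,o)
m=masks(im)['blue']
tz=o['eef_pos'][2]
s=region(P,.5,.8,.05,.3,tz+.02,tz+.045)&m; rect(P,s,'ins hi(partial)')
s=region(P,.5,.8,.03,.33,.0105,.018); rect(P,s,'rim')
E
```

```text
clk 9.05 tcp mm [646.2 175.7  67. ] jawyaw 176.95 toolz [-0.0011 -0.0016 -1.    ] F [ 0.8  0.  -1.7] w 62.8
ins hi(partial) n 28755 c 645.0 157.0 LxW 122.7 89.7 longaxis deg 86.9
rim n 8109 c 594.2 131.9 LxW 188.3 160.6 longaxis deg 0.1
```

View pics/w8.png

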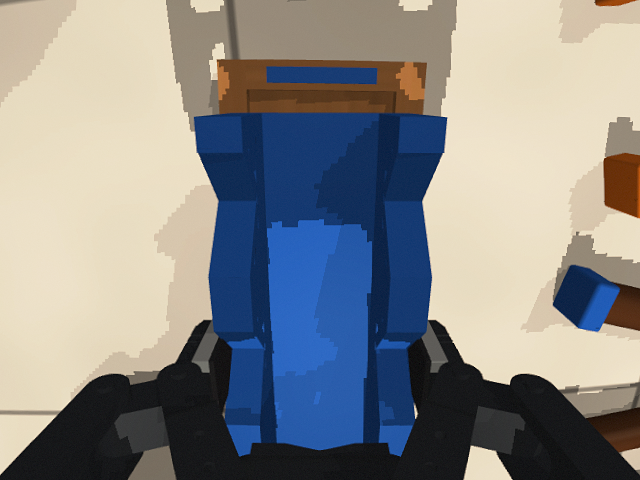

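move_arm:
  series:
    - [[-0.1,-0.55,-1,0,0,-0.4,0],[0,0,-1.5,0,0,0,0],[0,0,-0.8,0,0,0,0],[0,0,-0.4,0,0,0,0],[0,0,0,0,0,0,0]]

```text
clock: 9.55
eef_pos: [0.6476, 0.1686, 0.0341]
tool_rot: [-0.684, 0.729, -0.002, 0.003]
ft_force: [0.1, 0.4, -1.1]
grip_width: 0.0631
```

```bash
python3 - <<'E'
from h import *
im,d,o=cap('wrist','w9.png'); tool(); P=cloud('wrist',d,o)
m=masks(im)['blue']; tz=o['eef_pos'][2]
s=region(P,.55,.75,.05,.12,tz+.032,tz+.045)&m; q=P[s]; print('ins end y min',np.percentile(q[:,1],[0.5,1,2])*1000,'x range',np.percentile(q[:,0],[.5,99.5])*1000,'mid',np.percentile(q[:,0],[.5,99.5]).mean()*1000)
s=region(P,.58,.71,.05,.1,.0085,.018); rect(P,s,'rim end')
q=P[s]; print('rim x',np.percentile(q[:,0],[.5,99.5])*1000,'ymin',np.percentile(q[:,1],[1,99])*1000)
E
```

```text
clk 9.6 tcp mm [647.9 168.6  34.6] jawyaw 176.36 toolz [ 0.0079 -0.     -1.    ] F [ 0.7  0.7 -2. ] w 62.5
ins end y min [87.12251914 87.3005085  87.54147849] x range [610.97072719 674.52009731] mid 642.7454122519536
rim end n 9230 c 639.9 82.8 LxW 95.9 20.2 longaxis deg -5.3
rim x [592.80546591 686.82423177] ymin [72.10524386 91.71031537]
```

View pics/w9.png

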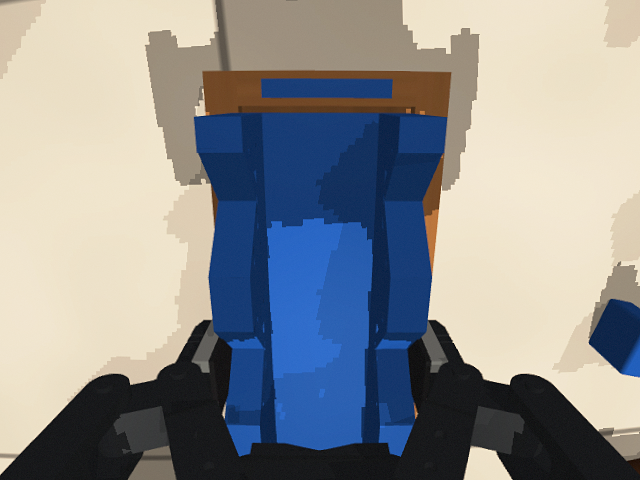

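move_arm:
  series:
    - [[-0.25,0.1,0,0,0.45,0.1,0],[0,0,0,0,0,0,0],[0,0,-0.6,0,0,0,0],[0,0,-0.5,0,0,0,0],[0,0,0,0,0,0,0]]

```text
clock: 10.1
eef_pos: [0.6469, 0.1703, 0.0256]
tool_rot: [-0.685, 0.728, -0.001, 0.002]
ft_force: [0.0, -0.0, -2.5]
grip_width: 0.0627
```

```bash
python3 - <<'E'
from h import *
tool()
E
```

```text
clk 10.1 tcp mm [646.9 170.3  25.6] jawyaw 176.48 toolz [ 0.0039  0.0012 -1.    ] F [ 0.  -0.  -2.5] w 62.7
```

move_arm:
  series:
    - [[-0.2,-0.05,-0.3,0,0.2,0,0],[-0.02,0,-0.3,0,0,0,0],[-0.02,0,-0.2,0,0,0,0],[0,0,0,0,0,0,0],[0,0,0,0,0,0,0]]

```text
clock: 10.6
eef_pos: [0.6438, 0.1697, 0.016]
tool_rot: [-0.685, 0.728, 0.001, -0.0]
ft_force: [-0.3, 0.2, -0.6]
grip_width: 0.0629
```

```bash
python3 - <<'E'
from h import *
tool()
E
```

```text
clk 10.6 tcp mm [643.8 169.7  16. ] jawyaw 176.48 toolz [-1.3e-03  8.0e-04 -1.0e+00] F [-0.3  0.2 -0.6] w 62.9
```

move_arm:
  series:
    - [[0.1,0,-0.15,0,0,0,0],[0,0,-0.15,0,0,0,0],[0,0,-0.15,0,0,0,0],[0,0,0,0,0,0,0],[0,0,0,0,0,0,0]]

```text
clock: 11.1
eef_pos: [0.6454, 0.1698, 0.0119]
tool_rot: [-0.685, 0.729, 0.0, 0.0]
ft_force: [-0.5, 1.1, -1.6]
grip_width: 0.0626
```

```bash
python3 - <<'E'
from h import *
tool()
E
```

```text
clk 11.1 tcp mm [645.4 169.8  11.9] jawyaw 176.48 toolz [ 1.0e-04  1.2e-03 -1.0e+00] F [-0.5  1.1 -1.6] w 62.6
```

move_arm:
  series:
    - [[0,0,-0.15,0,0,0,0],[0,0,0,0,0,0,0],[0,0,0,0,0,0,0.95],[0,0,0,0,0,0,0.95],[0,0,0,0,0,0,0.95]]

```text
clock: 11.6
eef_pos: [0.6465, 0.1701, 0.0128]
tool_rot: [-0.685, 0.728, -0.0, 0.002]
ft_force: [-0.6, 0.1, -0.5]
grip_width: 0.0813
```

move_arm:
  series:
    - [[0,0,1,0,0,0,0.95],[0,0,2,0,0,0,0.95],[0,0,3,0,0,0,0.95],[0,0,2,0,0,0,0],[0,0,0,0,0,0,0]]

```text
clock: 12.1
eef_pos: [0.6457, 0.1699, 0.0964]
tool_rot: [-0.685, 0.728, 0.0, 0.001]
ft_force: [0.4, -0.2, 0.5]
grip_width: 0.0538
```

```bash
python3 - <<'E'
from h import *
im,d,o=cap('wrist','w10.png'); tool(); P=cloud('wrist',d,o)
m=masks(im)['blue']
s=region(P,.55,.75,.05,.3,.02,.055)&m; rect(P,s,'ins'); print(np.percentile(P[s][:,2],[99]))
for t in tubes(im,P): print(t)
E
```

```text
clk 12.15 tcp mm [645.1 169.7  95. ] jawyaw 176.48 toolz [-0.      0.0012 -1.    ] F [-0.2 -0.5  0.2] w 46.5
ins n 15055 c 645.9 170.3 LxW 161.0 63.9 longaxis deg 86.3
[0.04995166]
([0.6397, 0.0824], 0.3, 0.0139, 0.093, {'blue': [2, 0], 'orange': [0, 0]}, [232, 77, 179, 74])
([0.6921, 0.206], 87.4, 0.014, 0.041, {'blue': [35, 205], 'orange': [0, 9]}, [247, 276, 6, 60])
([0.4676, 0.2091], -18.0, 0.0254, 0.048, {'blue': [1404, 0], 'orange': [0, 0]}, [572, 269, 68, 50])
([0.6512, 0.2516], -3.8, 0.0138, 0.04, {'blue': [0, 0], 'orange': [0, 0]}, [289, 361, 62, 7])
([0.4521, 0.2986], 7.3, 0.0252, 0.049, {'blue': [2, 0], 'orange': [0, 0]}, [560, 378, 80, 47])
```

View pics/w10.png

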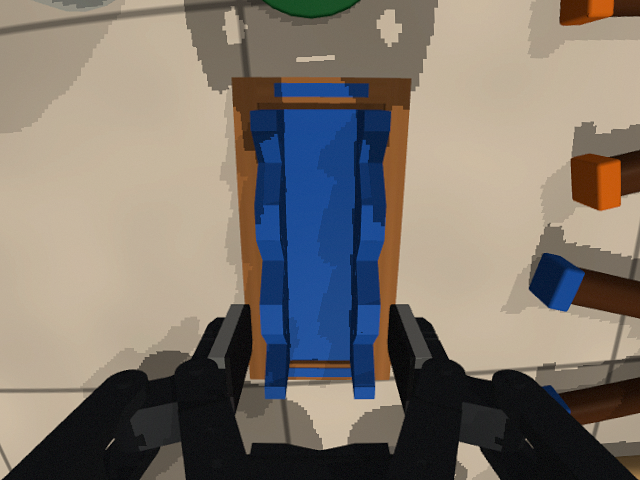

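Insert sits in recess (pixel (320,235)), top at 50 mm. Turning 90°, shutting the fingers and pressing on the trough floor at the centre.

move_arm:
  series:
    - [[0,0,0,0,0,-8,0],[0,0,0,0,0,-8,0],[0,0,0,0,0,-8,0],[0,0,0,0,0,-8,0],[0,0,0,0,0,-8,0]]

```text
clock: 12.65
eef_pos: [0.6418, 0.1689, 0.0886]
tool_rot: [-0.382, 0.924, 0.002, -0.003]
ft_force: [-0.0, -0.4, 0.1]
grip_width: 0.0
```

move_arm:
  series:
    - [[0,0,0,0,0,-8,0],[0,0,0,0,0,-8,0],[0,0,0,0,0,-8,0],[0,0,0,0,0,-8,0],[0,0,0,0,0,-8,0]]

```text
clock: 13.15
eef_pos: [0.6369, 0.1677, 0.0795]
tool_rot: [-0.028, 1.0, 0.003, -0.009]
ft_force: [-0.0, -0.9, -0.0]
grip_width: 0.0002
```

```bash
python3 - <<'E'
from h import *
bot.camera('wrist');bot.camera('wrist');tool()
E
```

```text
clk 13.25 tcp mm [636.7 167.6  79.4] jawyaw 93.56 toolz [-0.0194  0.0057 -0.9998] F [ 0.   0.4 -1.2] w 0.3
```

move_arm:
  series:
    - [[0.9,0.25,0,-0.3,-1.1,-7,0],[0,0,0,0,0,0,0],[0,0,-1.5,0,0,0,0],[0,0,-1.5,0,0,0,0],[0,0,0,0,0,0,0]]

```text
clock: 13.75
eef_pos: [0.6437, 0.1695, 0.0455]
tool_rot: [0.021, 1.0, 0.0, -0.002]
ft_force: [-0.2, 0.1, -0.0]
grip_width: 0.0001
```

```bash
python3 - <<'E'
from h import *
bot.camera('wrist');tool()
E
```

```text
clk 13.8 tcp mm [644.3 169.6  46.6] jawyaw 87.54 toolz [-3.3e-03  7.0e-04 -1.0e+00] F [-0.1 -0.3 -0.7] w 0.2
```

move_arm:
  series:
    - [[0.1,0,-1,0,-0.2,-1,0],[0,0,-1,0,0,0,0],[0,0,-0.7,0,0,0,0],[0,0,-0.2,0,0,0,0],[0,0,0,0,0,0,0]]

```text
clock: 14.3
eef_pos: [0.646, 0.1697, 0.0168]
tool_rot: [0.029, 1.0, 0.001, 0.001]
ft_force: [-0.5, -0.6, 0.3]
grip_width: -0.0001
```

```bash
python3 - <<'E'
from h import *
bot.camera('wrist');tool()
E
```

```text
clk 14.35 tcp mm [646.  169.7  17. ] jawyaw 86.72 toolz [ 0.0023  0.0013 -1.    ] F [-0.4 -0.  -0. ] w 0.1
```

move_arm:
  series:
    - [[0,0,-0.25,0,0,0,0],[0,0,-0.2,0,0,0,0],[0,0,-0.15,0,0,0,0],[0,0,-0.1,0,0,0,0],[0,0,-0.1,0,0,0,0]]

```text
clock: 14.85
eef_pos: [0.647, 0.17, 0.0122]
tool_rot: [0.028, 1.0, 0.001, 0.003]
ft_force: [-2.3, -0.2, 4.6]
grip_width: -0.0
```

move_arm:
  series:
    - [[-0.03,0,-0.15,0,0,0,0],[-0.03,0,-0.2,0,0,0,0],[-0.03,0,-0.2,0,0,0,0],[-0.03,0,-0.2,0,0,0,0],[-0.03,0,-0.2,0,0,0,0]]

```text
clock: 15.35
eef_pos: [0.647, 0.17, 0.0121]
tool_rot: [0.029, 1.0, 0.002, 0.006]
ft_force: [-3.9, -0.8, 9.5]
grip_width: -0.0004
```

move_arm:
  series:
    - [[-0.03,0,-0.25,0,0.1,0,0],[-0.03,0,-0.25,0,0.1,0,0],[-0.03,0,-0.25,0,0.1,0,0],[-0.03,0,-0.25,0,0.1,0,0],[-0.03,0,-0.25,0,0.1,0,0]]

```text
clock: 15.85
eef_pos: [0.647, 0.17, 0.0121]
tool_rot: [0.029, 1.0, 0.002, 0.006]
ft_force: [-4.3, -0.2, 10.8]
grip_width: -0.0002
```

move_arm:
  series:
    - [[-0.03,0,-0.25,0,0.1,0,0],[-0.03,0,-0.25,0,0.1,0,0],[-0.03,0,-0.25,0,0.1,0,0],[-0.03,0,-0.25,0,0.1,0,0],[-0.03,0,-0.25,0,0.1,0,0]]

```text
clock: 16.35
eef_pos: [0.647, 0.17, 0.0121]
tool_rot: [0.029, 1.0, 0.003, 0.005]
ft_force: [-4.9, -1.0, 11.8]
grip_width: 0.0
```

move_arm:
  series:
    - [[0,0,2,0,-0.6,0,0],[0,0,3,0,0,0,0.2],[-2,0,4,0,0,0,0.5],[-2,0.5,4,0,0,0,0.5],[-3,0.5,3,0,0,0,0.5]]

```text
clock: 16.85
eef_pos: [0.5741, 0.1781, 0.1701]
tool_rot: [0.03, 1.0, 0.002, 0.007]
ft_force: [-0.5, 0.3, 1.0]
grip_width: 0.0425
```

move_arm:
  series:
    - [[-3,1,2,0,0,1,0.5],[-3,1,2,0,0,1,0.5],[-3,1,1,0,0,1,0.5],[0,0,0,0,0,0,0.5],[0,0,0,0,0,0,0.5]]

```text
clock: 17.35
eef_pos: [0.4815, 0.2106, 0.2298]
tool_rot: [0.002, 1.0, 0.005, 0.013]
ft_force: [-0.0, -1.2, 0.1]
grip_width: 0.0431
```

```bash
python3 - <<'E'
from h import *
im,d,o=cap('wrist','w11.png'); tool(); P=cloud('wrist',d,o)
m=masks(im)['blue']
s=region(P,.55,.75,.05,.3,.02,.06)&m; rect(P,s,'ins')
# flushness: ridge tops by quadrant, rel. to ledge
led=region(P,.5,.59,.0,.3,-.02,.004); A=np.c_[P[led][:,:2],np.ones(led.sum())]; c=np.linalg.lstsq(A,P[led][:,2],rcond=None)[0]
for x0,x1 in ((.6,.645),(.645,.7)):
  for y0,y1 in ((.08,.13),(.13,.17),(.17,.21),(.21,.26)):
    s=region(P,x0,x1,y0,y1,.02,.06)&m; q=P[s]; z=q[:,2]-(q[:,:2]@c[:2]+c[2]); print(round(x0,3),y0,np.round(np.percentile(z,[90,97])*1000,1),len(z))
for t in tubes(im,P): print(t)
E
```

```text
clk 17.4 tcp mm [481.5 210.5 229.7] jawyaw 89.74 toolz [ 0.0259  0.0107 -0.9996] F [-0.3  0.8  0.2] w 42.6
ins n 4941 c 645.6 170.3 LxW 160.5 66.0 longaxis deg 86.2
0.6 0.08 [49.9 50.6] 609
0.6 0.13 [41. 42.] 197
0.6 0.17 [50.2 50.9] 991
0.6 0.21 [49.4 50.5] 981Traceback (most recent call last):
  File "<stdin>", line 9, in <module>
    return _quantile_unchecked(
        a, q, axis, out, overwrite_input, method, keepdims, weights)
    return _ureduce(a,
                    func=_quantile_ureduce_func,
    ...<5 lines>...
                    overwrite_input=overwrite_input,
                    method=method)
    r = func(a, **kwargs)
    result = _quantile(arr,
                       quantiles=q,
    ...<2 lines>...
                       out=out,
                       weights=wgt)
    slices_having_nans = np.isnan(arr[-1, ...])
                                  ~~~^^^^^^^^^
IndexError: index -1 is out of bounds for axis 0 with size 0
```

View pics/w11.png

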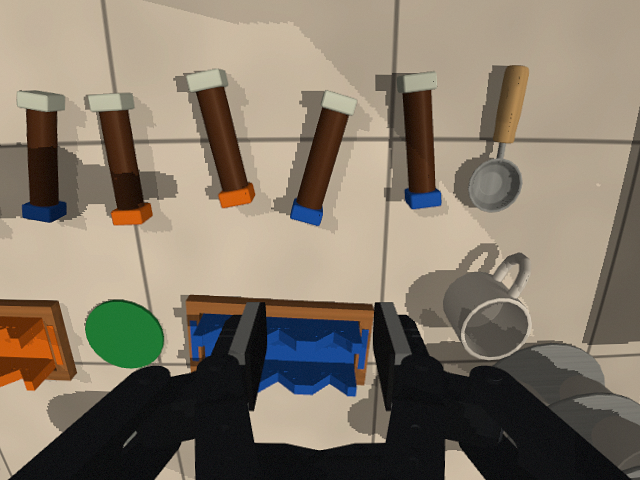

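```bash
python3 - <<'E'
from h import *
im,d,o=cap('wrist'); tool(); P=cloud('wrist',d,o)
for t in tubes(im,P): print(t)
E
```

```text
clk 17.45 tcp mm [481.8 210.2 229. ] jawyaw 89.7 toolz [ 0.0251  0.0102 -0.9996] F [-1.1 -0.2 -0.2] w 42.8
([0.6664, -0.1042], 89.0, 0.042, 0.042, {'blue': [0, 0], 'orange': [9, 59]}, [0, 357, 52, 25])
([0.6144, -0.0901], 89.1, 0.0438, 0.015, {'blue': [0, 0], 'orange': [0, 0]}, [0, 316, 42, 23])
([0.6396, -0.0748], 15.5, 0.0128, 0.105, {'blue': [0, 0], 'orange': [0, 0]}, [0, 302, 74, 79])
([0.4458, -0.0356], -11.2, 0.0251, 0.083, {'blue': [604, 0], 'orange': [0, 0]}, [26, 109, 32, 97])
([0.4504, 0.0383], 1.5, 0.0251, 0.085, {'blue': [0, 0], 'orange': [497, 0]}, [99, 110, 49, 101])
([0.594, 0.1076], 86.4, 0.0123, 0.059, {'blue': [96, 0], 'orange': [0, 0]}, [186, 297, 77, 8])
([0.4339, 0.1299], 10.5, 0.0253, 0.085, {'blue': [0, 0], 'orange': [487, 0]}, [196, 87, 56, 106])
([0.4512, 0.2149], -16.1, 0.0253, 0.084, {'blue': [489, 0], 'orange': [0, 0]}, [297, 108, 51, 101])
([0.4363, 0.3], 7.4, 0.0255, 0.084, {'blue': [527, 0], 'orange': [0, 0]}, [403, 90, 32, 103])
```

move_arm:
  series:
    - [[-1.5,3,-2,-0.6,1.5,3,0.5],[-1.5,3,-2,0,0,3,0.5],[-1,2.5,-2,0,0,1,0.5],[0,0,-2,0,0,0,0.5],[0,0,0,0,0,0,0.5]]

```text
clock: 17.95
eef_pos: [0.4451, 0.2956, 0.1424]
tool_rot: [-0.057, 0.998, -0.001, -0.002]
ft_force: [-0.3, -1.0, 0.3]
grip_width: 0.0425
```

```bash
python3 - <<'E'
from h import *
im,d,o=cap('wrist','w12.png'); tool(); P=cloud('wrist',d,o)
for t in tubes(im,P): print(t)
E
```

```text
clk 18.0 tcp mm [446.  296.  143.9] jawyaw 96.47 toolz [-1.4e-03 -8.0e-04 -1.0e+00] F [-0.6  0.4  0.3] w 42.8
([0.5943, 0.1124], 86.2, 0.0126, 0.068, {'blue': [0, 0], 'orange': [0, 0]}, [43, 360, 85, 24])
([0.4372, 0.1317], 11.9, 0.0251, 0.091, {'blue': [0, 0], 'orange': [570, 0]}, [52, 122, 75, 144])
([0.4515, 0.2155], -15.9, 0.0251, 0.084, {'blue': [784, 0], 'orange': [0, 0]}, [173, 164, 67, 120])
([0.4362, 0.3009], 7.0, 0.0252, 0.084, {'blue': [750, 0], 'orange': [0, 0]}, [311, 156, 35, 123])
```

View pics/w12.png

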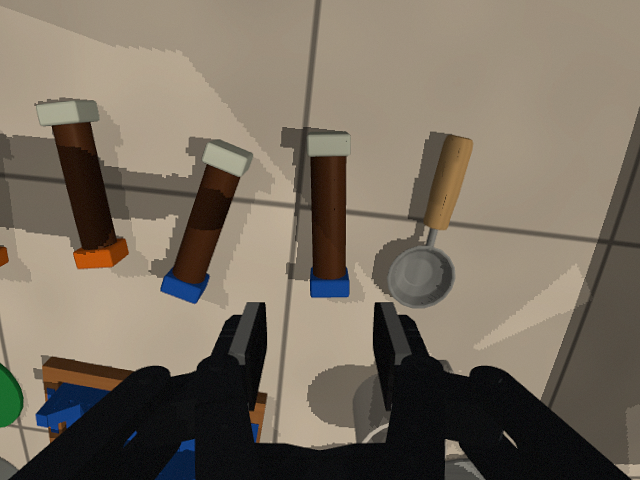

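move_arm:
  series:
    - [[-0.6,0.4,-3,0,0,0.5,0.5],[-0.2,0,-3.5,0,0,0,0.5],[-0.2,0,-2.5,0,0,0,0.5],[0,0,-1.5,0,0,0,0.5],[0,0,0,0,0,0,0.5]]

```text
clock: 18.5
eef_pos: [0.4437, 0.2998, 0.0404]
tool_rot: [-0.057, 0.998, 0.002, 0.004]
ft_force: [0.2, -0.4, 0.5]
grip_width: 0.0429
```

```bash
python3 - <<'E'
from h import *
im,d,o=cap('wrist','w13.png');tool()
E
```

```text
clk 18.55 tcp mm [444.5 300.2  41.6] jawyaw 96.51 toolz [ 0.0092  0.0054 -0.9999] F [ 0.3  0.1 -0.6] w 42.4
```

View pics/w13.png

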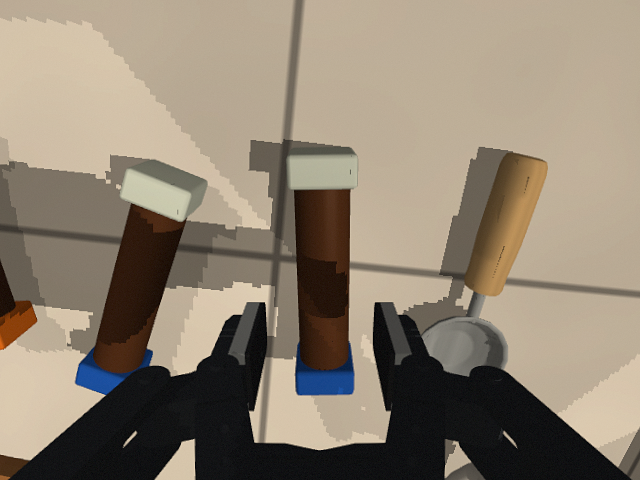

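move_arm:
  series:
    - [[-0.9,0,0,-0.3,0.6,0.5,0.5],[0,0,-1,0,0,0,0.5],[-0.05,0,-1,0,0,0,0.5],[-0.05,0,-1,0,0,0,0.5],[0,0,-0.3,0,0,0,0.5]]

```text
clock: 19.05
eef_pos: [0.4383, 0.3021, 0.0115]
tool_rot: [-0.061, 0.998, 0.003, 0.003]
ft_force: [-0.7, 0.5, 0.8]
grip_width: 0.0429
```

```bash
python3 - <<'E'
from h import *
tool()
E
```

```text
clk 19.05 tcp mm [438.3 302.1  11.5] jawyaw 96.94 toolz [ 0.0063  0.0057 -1.    ] F [-0.7  0.5  0.8] w 42.9
```

move_arm:
  series:
    - [[-0.2,-0.1,-0.6,-0.3,0.4,0,0.5],[0,0,0,0,0,0,0],[0,0,0,0,0,0,0],[0,0,0,0,0,0,0],[0,0,0,0,0,0,0]]

```text
clock: 19.55
eef_pos: [0.4361, 0.3012, 0.0049]
tool_rot: [-0.061, 0.998, -0.0, -0.001]
ft_force: [-0.9, -0.0, -0.6]
grip_width: 0.0219
```

```bash
python3 - <<'E'
from h import *
tool()
E
```

```text
clk 19.55 tcp mm [436.1 301.2   4.9] jawyaw 96.96 toolz [-1.4e-03 -3.0e-04 -1.0e+00] F [-0.9 -0.  -0.6] w 21.9
```

move_arm:
  series:
    - [[0,0,2,0,0,0,0],[0,0,4,0,0,0,0],[2,-1,4,0,0,-2,0],[4,-1.5,1,0,0,-2,0],[4,-1.5,0,0,0,-2,0]]

```text
clock: 20.05
eef_pos: [0.5317, 0.2607, 0.1185]
tool_rot: [-0.011, 1.0, -0.001, -0.004]
ft_force: [1.2, 2.1, -0.6]
grip_width: 0.0217
```

move_arm:
  series:
    - [[4,-1.5,0,0,0,-2,0],[4,-1.5,0,0,0,-2,0],[2.5,-0.7,0,0,0,-0.5,0],[0,0,0,0,0,0,0],[0,0,0,0,0,0,0]]

```text
clock: 20.55
eef_pos: [0.6461, 0.2189, 0.1194]
tool_rot: [0.033, 0.999, 0.0, -0.001]
ft_force: [-0.4, 0.5, 0.3]
grip_width: 0.0218
```

```bash
python3 - <<'E'
from h import *
im,d,o=cap('wrist','w14.png');tool()
E
```

```text
clk 20.6 tcp mm [645.8 218.9 119.4] jawyaw 86.23 toolz [-2.2e-03 -2.0e-04 -1.0e+00] F [-0.1  0.4  0.3] w 21.9
```

View pics/w14.png

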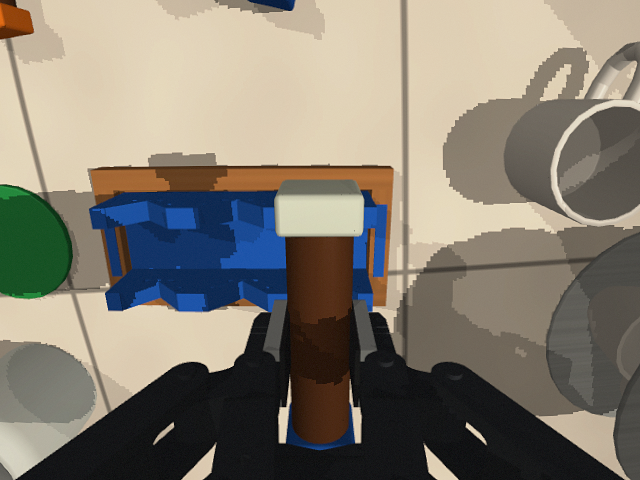

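move_arm:
  series:
    - [[0.3,0.5,-1.5,0,0,0,0],[0,0,-2,0,0,0,0],[0,0,-1.5,0,0,0,0],[0,0,0,0,0,0,0],[0,0,0,0,0,0,0]]

```text
clock: 21.1
eef_pos: [0.6434, 0.2285, 0.0656]
tool_rot: [0.029, 1.0, -0.0, -0.003]
ft_force: [-0.5, 0.6, 0.9]
grip_width: 0.0218
```

```bash
python3 - <<'E'
from h import *
im,d,o=cap('wrist','w15.png');tool()
E
```

```text
clk 21.15 tcp mm [643.1 228.5  65.4] jawyaw 86.63 toolz [-6.4e-03 -3.0e-04 -1.0e+00] F [-0.5  0.2 -0.4] w 21.6
```

View pics/w15.png

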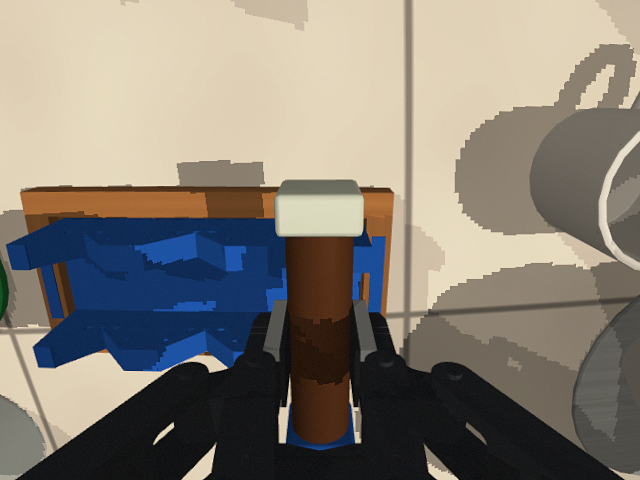

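move_arm:
  series:
    - [[0.6,-0.45,0,0,-0.4,-0.2,0],[0,0,0,0,0,0,0],[0,0,-0.7,0,0,0,0],[0,0,-0.7,0,0,0,0],[0,0,0,0,0,0,0]]

```text
clock: 21.65
eef_pos: [0.6512, 0.2246, 0.0536]
tool_rot: [0.031, 1.0, 0.001, 0.003]
ft_force: [-0.5, -0.3, -0.7]
grip_width: 0.0219
```

```bash
python3 - <<'E'
from h import *
tool()
E
```

```text
clk 21.65 tcp mm [651.2 224.6  53.6] jawyaw 86.45 toolz [ 0.0064  0.0014 -1.    ] F [-0.5 -0.3 -0.7] w 21.9
```

move_arm:
  series:
    - [[-0.2,-0.05,-0.5,0,0.3,0,0],[-0.03,0,-0.4,0,0,0,0],[0,0,-0.2,0,0,0,0],[0,0,-0.1,0,0,0,0],[0,0,0,0,0,0,0]]

```text
clock: 22.15
eef_pos: [0.6484, 0.2238, 0.0398]
tool_rot: [0.031, 1.0, 0.001, -0.0]
ft_force: [0.9, -0.0, -0.9]
grip_width: 0.0221
```

```bash
python3 - <<'E'
from h import *
tool()
E
```

```text
clk 22.15 tcp mm [648.4 223.8  39.8] jawyaw 86.43 toolz [-3.0e-04  1.2e-03 -1.0e+00] F [ 0.9 -0.  -0.9] w 22.1
```

Near contact height; nudge down until it carries a little force.

move_arm:
  series:
    - [[0,0,-0.1,0,0,0,0],[0,0,-0.1,0,0,0,0],[0,0,-0.1,0,0,0,0],[0,0,0,0,0,0,0],[0,0,0,0,0,0,0]]

```text
clock: 22.65
eef_pos: [0.6489, 0.2241, 0.0397]
tool_rot: [0.031, 1.0, 0.001, 0.001]
ft_force: [0.3, -0.5, 1.0]
grip_width: 0.0217
```

move_arm:
  series:
    - [[0,0,0,0,0,0,0.4],[0,0,0,0,0,0,0.4],[0,0,0,0,0,0,0.4],[0,0,1.5,0,0,0,0.4],[0,0,3,0,0,0,0.4]]

```text
clock: 23.15
eef_pos: [0.6453, 0.2228, 0.0797]
tool_rot: [0.031, 1.0, -0.001, -0.004]
ft_force: [0.6, -0.0, 0.3]
grip_width: 0.0338
```

move_arm:
  series:
    - [[-3,-0.2,3,0,0,-2,0.5],[-4,-0.2,2,0,0,-3,0.5],[-4,-0.2,2,0,0,-3,0.5],[-4,-0.2,1,0,0,-3,0.5],[-2,0,0,0,0,-3,0.5]]

```text
clock: 23.65
eef_pos: [0.4768, 0.2155, 0.1712]
tool_rot: [0.159, 0.987, 0.003, 0.003]
ft_force: [0.1, -0.0, 0.4]
grip_width: 0.0431
```

```bash
python3 - <<'E'
from h import *
im,d,o=cap('wrist','w16.png'); tool(); P=cloud('wrist',d,o)
for t in tubes(im,P): print(t)
E
```

```text
clk 23.7 tcp mm [474.5 215.5 171.1] jawyaw 71.7 toolz [ 0.0048  0.0051 -1.    ] F [-3.6 -1.  -0.5] w 42.7
([0.6139, -0.1383], 89.1, 0.0437, 0.026, {'blue': [0, 0], 'orange': [0, 0]}, [0, 435, 59, 38])
([0.5988, -0.1223], 88.9, 0.0124, 0.096, {'blue': [0, 0], 'orange': [0, 2]}, [0, 415, 82, 23])
([0.447, -0.0342], -13.5, 0.0247, 0.082, {'blue': [701, 0], 'orange': [0, 0]}, [0, 222, 54, 103])
([0.4565, 0.0381], 1.1, 0.0265, 0.097, {'blue': [0, 0], 'orange': [57, 0]}, [58, 198, 92, 124])
([0.4404, 0.1306], 9.5, 0.0263, 0.097, {'blue': [0, 0], 'orange': [204, 0]}, [147, 141, 102, 131])
([0.6001, 0.1744], 83.3, 0.0136, 0.098, {'blue': [46, 268], 'orange': [0, 0]}, [262, 338, 111, 32])
([0.4511, 0.2152], -16.3, 0.0252, 0.084, {'blue': [656, 0], 'orange': [0, 0]}, [288, 126, 36, 117])
([0.6346, 0.2179], -5.4, 0.0589, 0.051, {'blue': [245, 0], 'orange': [0, 0]}, [372, 384, 19, 54])
```

View pics/w16.png

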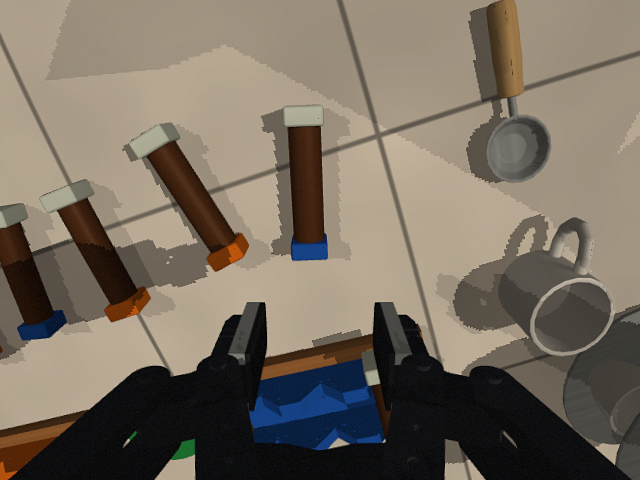

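First tube is in the groove (right finger, (375,370)). Next: blue tube at (308,190), pose (0.451,0.215), −16°.

move_arm:
  series:
    - [[-2,0,-3,0,0,2,0.5],[-0.3,0,-3.5,0,0,0,0.5],[-0.2,0,-2.5,0,0,0,0.5],[-0.1,0,-1.5,0,0,0,0.5],[0,0,-1,0,0,0,0.5]]

```text
clock: 24.2
eef_pos: [0.4528, 0.2183, 0.0623]
tool_rot: [0.139, 0.99, 0.008, 0.01]
ft_force: [-0.5, -0.6, -0.9]
grip_width: 0.0427
```

```bash
python3 - <<'E'
from h import *
im,d,o=cap('wrist','w17.png');tool()
E
```

```text
clk 24.25 tcp mm [452.  217.8  61. ] jawyaw 74.02 toolz [ 0.0204  0.0123 -0.9997] F [ 0.5 -1.6 -1.2] w 42.9
```

View pics/w17.png

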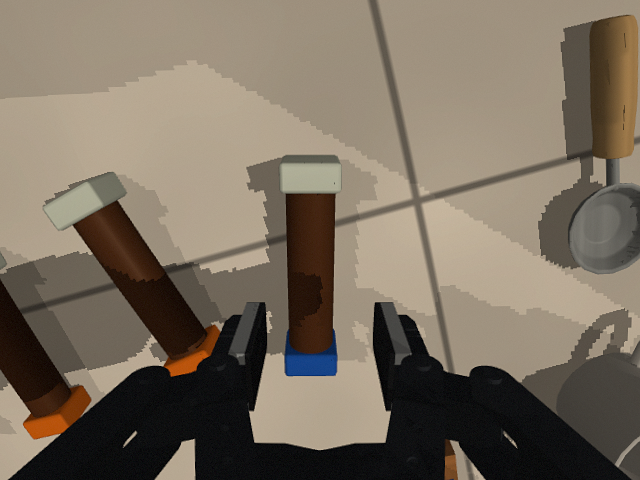

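move_arm:
  series:
    - [[-0.1,-0.25,0,-0.7,1.2,-0.2,0.5],[0,0,-2,0,0.1,0,0.5],[-0.05,0,-2,0,0.1,0,0.5],[-0.05,0,-1,0,0,0,0.5],[0,0,-0.3,0,0,0,0.5]]

```text
clock: 24.75
eef_pos: [0.4562, 0.2173, 0.011]
tool_rot: [0.141, 0.99, 0.002, 0.002]
ft_force: [-0.3, 0.2, 0.4]
grip_width: 0.0424
```

```bash
python3 - <<'E'
from h import *
tool()
E
```

```text
clk 24.75 tcp mm [456.2 217.3  11. ] jawyaw 73.83 toolz [ 0.0041  0.0035 -1.    ] F [-0.3  0.2  0.4] w 42.4
```

move_arm:
  series:
    - [[-0.5,-0.2,-0.6,-0.2,0.2,0,0.5],[0,0,0,0,0,0,0],[0,0,0,0,0,0,0],[0,0,0,0,0,0,0],[0,0,0,0,0,0,0]]

```text
clock: 25.25
eef_pos: [0.4527, 0.216, 0.0072]
tool_rot: [0.141, 0.99, 0.001, 0.002]
ft_force: [-0.5, 0.2, -1.3]
grip_width: 0.022
```

```bash
python3 - <<'E'
from h import *
tool()
E
```

```text
clk 25.25 tcp mm [452.7 216.    7.2] jawyaw 73.84 toolz [ 0.004   0.0014 -1.    ] F [-0.5  0.2 -1.3] w 22.0
```

move_arm:
  series:
    - [[0,0,2,0,0,0,0],[0,0,4,0,0,0,0],[2,-0.5,4,0,0,2.5,0],[4,-1,1,0,0,2.5,0],[4,-1,0,0,0,2.5,0]]

```text
clock: 25.75
eef_pos: [0.5484, 0.1906, 0.122]
tool_rot: [0.07, 0.998, -0.001, -0.0]
ft_force: [0.2, 1.2, -0.7]
grip_width: 0.0219
```

move_arm:
  series:
    - [[4,-1,0,0,0,2.5,0],[4,-0.8,0,0,0,2.5,0],[1.2,-0.2,0,0,0,0,0],[0,0,-1,0,0,0,0],[0,0,0,0,0,0,0]]

```text
clock: 26.25
eef_pos: [0.6491, 0.1677, 0.1127]
tool_rot: [0.026, 1.0, 0.0, 0.003]
ft_force: [-0.4, -0.1, -1.7]
grip_width: 0.0217
```

```bash
python3 - <<'E'
from h import *
bot.camera('wrist');tool()
E
```

```text
clk 26.3 tcp mm [649.3 167.9 113.7] jawyaw 87.04 toolz [ 7.4e-03  1.0e-04 -1.0e+00] F [ 0.5 -0.  -0.2] w 21.8
```

move_arm:
  series:
    - [[-0.2,0.2,-1.5,0,0.4,-0.6,0],[0,0,-2,0,0,0,0],[0,0,-1.2,0,0,0,0],[0,0,0,0,0,0,0],[0,0,0,0,0,0,0]]

```text
clock: 26.8
eef_pos: [0.6416, 0.1723, 0.0637]
tool_rot: [0.03, 1.0, -0.0, -0.002]
ft_force: [0.0, -0.6, 0.3]
grip_width: 0.0216
```

```bash
python3 - <<'E'
from h import *
bot.camera('wrist');tool()
E
```

```text
clk 26.85 tcp mm [641.5 172.3  63.7] jawyaw 86.58 toolz [-4.7e-03 -2.0e-04 -1.0e+00] F [-0.1  0.4 -0.7] w 22.1
```

move_arm:
  series:
    - [[0.4,-0.25,0,0,-0.3,0,0],[0,0,-0.6,0,0,0,0],[0,0,-0.5,0,0,0,0],[0,0,0,0,0,0,0],[0,0,0,0,0,0,0]]

```text
clock: 27.35
eef_pos: [0.6477, 0.17, 0.0545]
tool_rot: [0.03, 1.0, 0.001, 0.003]
ft_force: [0.7, -0.1, -0.3]
grip_width: 0.022
```

```bash
python3 - <<'E'
from h import *
im,d,o=cap('wrist','w18.png');tool()
E
```

```text
clk 27.4 tcp mm [647.6 169.9  54.5] jawyaw 86.56 toolz [ 5.6e-03  9.0e-04 -1.0e+00] F [-0.1  0.3 -0.7] w 21.7
```

View pics/w18.png

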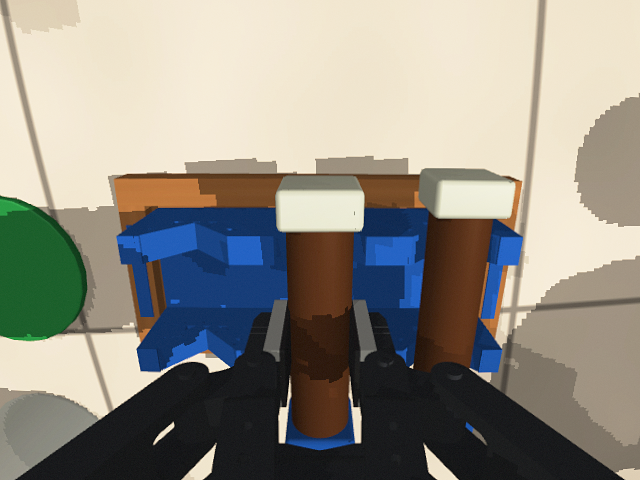

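move_arm:
  series:
    - [[-0.1,0,-0.5,0,0.3,0,0],[0,0,-0.3,0,0,0,0],[0,0,-0.2,0,0,0,0],[0,0,0,0,0,0,0],[0,0,0,0,0,0,0]]

```text
clock: 27.9
eef_pos: [0.6465, 0.1699, 0.0435]
tool_rot: [0.03, 1.0, 0.0, -0.0]
ft_force: [-0.6, 0.4, -0.5]
grip_width: 0.0219
```

```bash
python3 - <<'E'
from h import *
tool()
E
```

```text
clk 27.9 tcp mm [646.5 169.9  43.5] jawyaw 86.56 toolz [-2.e-04  9.e-04 -1.e+00] F [-0.6  0.4 -0.5] w 21.9
```

move_arm:
  series:
    - [[0,0,-0.1,0,0,0,0],[0,0,-0.1,0,0,0,0],[0,0,-0.1,0,0,0,0],[0,0,-0.1,0,0,0,0],[0,0,0,0,0,0,0]]

```text
clock: 28.4
eef_pos: [0.6469, 0.17, 0.0415]
tool_rot: [0.03, 1.0, 0.001, 0.001]
ft_force: [0.4, -0.1, 0.2]
grip_width: 0.0216
```

move_arm:
  series:
    - [[0,0,-0.1,0,0,0,0],[0,0,-0.1,0,0,0,0],[0,0,-0.1,0,0,0,0],[0,0,0,0,0,0,0],[0,0,0,0,0,0,0]]

```text
clock: 28.9
eef_pos: [0.6473, 0.17, 0.0413]
tool_rot: [0.03, 1.0, 0.001, 0.002]
ft_force: [-0.3, 0.5, 1.2]
grip_width: 0.0219
```

Stopped against the groove (z 41.3, force up). Release, lift, go look at the next one.

move_arm:
  series:
    - [[0,0,0,0,0,0,0.4],[0,0,0,0,0,0,0.4],[0,0,0,0,0,0,0.4],[0,0,1.5,0,0,0,0.4],[0,0,3,0,0,0,0.4]]

```text
clock: 29.4
eef_pos: [0.6433, 0.1691, 0.08]
tool_rot: [0.03, 1.0, -0.001, -0.004]
ft_force: [-0.4, -0.6, 0.2]
grip_width: 0.0342
```

move_arm:
  series:
    - [[-1,-2,4,0,0,-1,0.5],[-3,-4,3,0,0,-1,0.5],[-3,-4,2,0,0,-1,0.5],[-3,-4,1,0,0,-1,0.5],[-3,-4,0,0,0,-1,0.5]]

```text
clock: 29.9
eef_pos: [0.5214, -0.0022, 0.181]
tool_rot: [0.07, 0.998, 0.0, 0.002]
ft_force: [1.4, -0.1, 0.4]
grip_width: 0.0428
```

move_arm:
  series:
    - [[-3,-2,0,0,0,-1,0.5],[-3,-2,0,0,0,-1,0.5],[-1,-1,0,0,0,-1,0.5],[0,0,0,0,0,0,0.5],[0,0,0,0,0,0,0.5]]

```text
clock: 30.4
eef_pos: [0.4465, -0.0581, 0.183]
tool_rot: [0.102, 0.995, 0.0, 0.004]
ft_force: [1.0, -1.0, 0.2]
grip_width: 0.0426
```

```bash
python3 - <<'E'
from h import *
im,d,o=cap('wrist','w19.png'); tool(); P=cloud('wrist',d,o)
for t in tubes(im,P): print(t)
E
```

```text
clk 30.45 tcp mm [446.7 -58.  183. ] jawyaw 78.38 toolz [ 0.0085 -0.001  -1.    ] F [ 0.2 -0.8 -0.4] w 42.5
([0.4561, -0.1257], -1.5, 0.0251, 0.085, {'blue': [0, 0], 'orange': [402, 0]}, [214, 185, 57, 114])
([0.6361, -0.1152], 27.2, 0.0428, 0.074, {'blue': [0, 0], 'orange': [39, 0]}, [249, 362, 109, 88])
([0.4456, -0.0377], -10.8, 0.0252, 0.083, {'blue': [593, 0], 'orange': [0, 0]}, [329, 152, 31, 108])
([0.4521, 0.0357], 0.1, 0.0254, 0.088, {'blue': [0, 0], 'orange': [481, 0]}, [415, 136, 50, 129])
([0.4383, 0.1279], 8.3, 0.0255, 0.092, {'blue': [0, 0], 'orange': [480, 0]}, [523, 92, 62, 132])
([0.647, 0.1677], -3.2, 0.0603, 0.082, {'blue': [600, 158], 'orange': [0, 0]}, [596, 348, 43, 84])
```

View pics/w19.png

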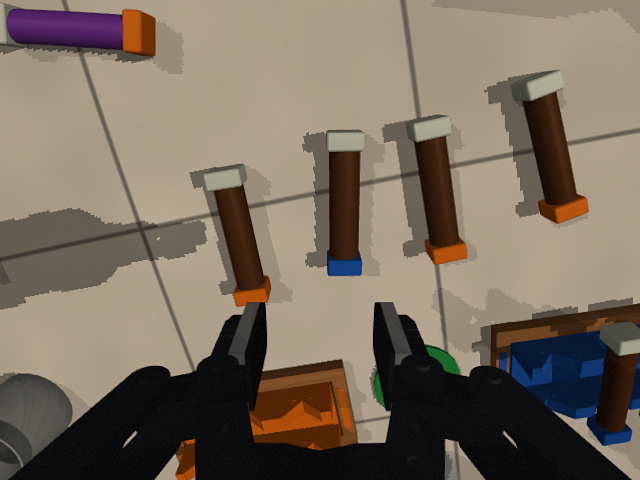

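Blue tube at (345,205): pose (0.4456,−0.037), −11°. Two blue tubes lie in the cradle (615,385).

move_arm:
  series:
    - [[0,2,-3,0,0.5,0.7,0.5],[-0.2,0,-4,0,0,0,0.5],[-0.2,0,-3.5,0,0,0,0.5],[0,0,-2,0,0,0,0.5],[0,0,0,0,0,0,0.5]]

```text
clock: 30.95
eef_pos: [0.4515, -0.0329, 0.055]
tool_rot: [0.09, 0.996, 0.0, 0.005]
ft_force: [-0.7, -0.7, -0.1]
grip_width: 0.0432
```

```bash
python3 - <<'E'
from h import *
bot.camera('wrist');tool()
E
```

```text
clk 31.0 tcp mm [452.3 -33.   56.2] jawyaw 79.61 toolz [ 1.140e-02 -1.000e-04 -9.999e-01] F [ 0.3 -0.7  0. ] w 42.6
```

move_arm:
  series:
    - [[-0.7,-0.4,0,0,0.6,-0.5,0.5],[0,0,-2,0,0,0,0.5],[-0.1,0,-1.5,0,0.2,0,0.5],[-0.1,0,-1,0,0,0,0.5],[0,0,0,0,0,0,0.5]]

```text
clock: 31.5
eef_pos: [0.4504, -0.0372, 0.0162]
tool_rot: [0.094, 0.996, -0.0, 0.004]
ft_force: [0.4, -1.1, -0.1]
grip_width: 0.0427
```

```bash
python3 - <<'E'
from h import *
im,d,o=cap('wrist','w20.png');tool()
E
```

```text
clk 31.55 tcp mm [451.2 -37.2  16.9] jawyaw 79.17 toolz [ 0.0103 -0.0015 -0.9999] F [1.3 0.1 0.5] w 42.5
```

View pics/w20.png

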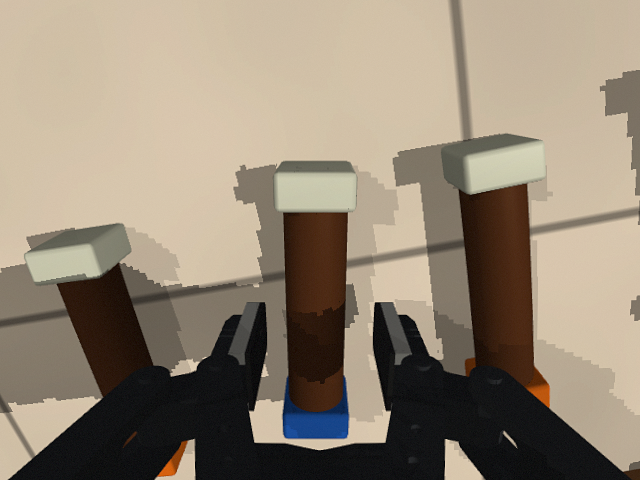

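move_arm:
  series:
    - [[-0.6,0,-0.7,0,0.6,0,0.5],[-0.1,0,-0.5,0,0,0,0.5],[0,0,0,0,0,0,0],[0,0,0,0,0,0,0],[0,0,0,0,0,0,0]]

```text
clock: 32.05
eef_pos: [0.4458, -0.0376, 0.0068]
tool_rot: [0.095, 0.996, -0.001, 0.002]
ft_force: [0.1, 0.2, -1.5]
grip_width: 0.0218
```

```bash
python3 - <<'E'
from h import *
tool()
E
```

```text
clk 32.05 tcp mm [445.8 -37.6   6.8] jawyaw 79.15 toolz [ 0.0039 -0.0019 -1.    ] F [ 0.1  0.2 -1.5] w 21.8
```

move_arm:
  series:
    - [[0,0,2,0,0,0,0],[0,0,4,0,0,0,0],[2,2,4,0,0,1.5,0],[3,2.5,1,0,0,1.5,0],[3,2.5,0,0,0,1.5,0]]

```text
clock: 32.55
eef_pos: [0.5215, 0.032, 0.1206]
tool_rot: [0.057, 0.998, -0.001, -0.001]
ft_force: [1.4, 1.2, -0.5]
grip_width: 0.0217
```

move_arm:
  series:
    - [[3.5,2.5,0,0,0,1.5,0],[3.5,2.5,0,0,0,1,0],[3.5,2.5,0,0,0,0,0],[0,0,-1,0,0,0,0],[0,0,0,0,0,0,0]]

```text
clock: 33.05
eef_pos: [0.6345, 0.1142, 0.1104]
tool_rot: [0.032, 0.999, -0.001, 0.002]
ft_force: [-0.9, 0.7, -1.0]
grip_width: 0.0217
```

```bash
python3 - <<'E'
from h import *
bot.camera('wrist');tool()
E
```

```text
clk 33.1 tcp mm [635.  114.3 111.5] jawyaw 86.28 toolz [ 5.1e-03 -7.0e-04 -1.0e+00] F [1.2 0.2 0.2] w 21.6
```

move_arm:
  series:
    - [[0.8,0.1,-1.5,0,0.2,0,0],[0.1,0,-2,0,0,0,0],[0.1,0,-1.2,0,0,0,0],[0,0,0,0,0,0,0],[0,0,0,0,0,0,0]]

```text
clock: 33.6
eef_pos: [0.6422, 0.1119, 0.0661]
tool_rot: [0.034, 0.999, -0.001, 0.001]
ft_force: [0.5, 0.0, -0.2]
grip_width: 0.0216
```

```bash
python3 - <<'E'
from h import *
bot.camera('wrist');tool()
E
```

```text
clk 33.65 tcp mm [642.2 111.9  66.2] jawyaw 86.07 toolz [ 0.0014 -0.0013 -1.    ] F [-0.1 -0.2 -1.3] w 21.7
```

move_arm:
  series:
    - [[0,0.45,0,0,0,0.2,0],[0,0,-0.6,0,0,0,0],[0,0,-0.6,0,0,0,0],[0,0,0,0,0,0,0],[0,0,0,0,0,0,0]]

```text
clock: 34.15
eef_pos: [0.6436, 0.1171, 0.0565]
tool_rot: [0.032, 0.999, -0.0, 0.003]
ft_force: [0.4, 0.7, -0.3]
grip_width: 0.0219
```

```bash
python3 - <<'E'
from h import *
im,d,o=cap('wrist','w21.png');tool()
E
```

```text
clk 34.2 tcp mm [643.5 117.   56.4] jawyaw 86.29 toolz [ 6.e-03 -3.e-04 -1.e+00] F [-0.3  0.4 -0.6] w 21.5
```

View pics/w21.png

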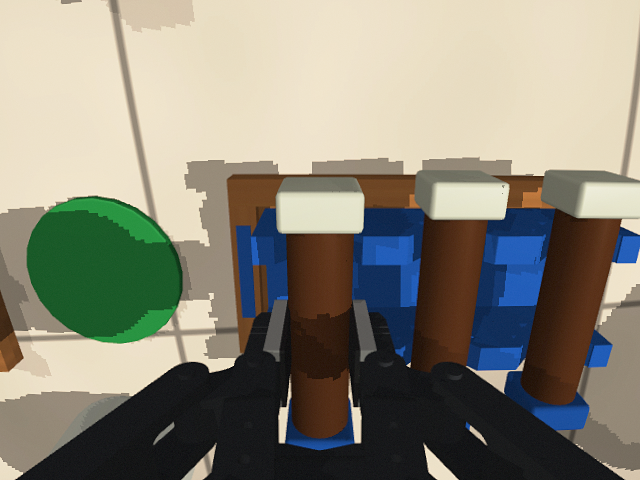

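move_arm:
  series:
    - [[-0.15,-0.08,-0.5,0,0.35,0,0],[0,0,-0.5,0,0,0,0],[0,0,-0.2,0,0,0,0],[0,0,-0.1,0,0,0,0],[0,0,0,0,0,0,0]]

```text
clock: 34.7
eef_pos: [0.6418, 0.1161, 0.0419]
tool_rot: [0.032, 0.999, -0.0, -0.001]
ft_force: [0.0, -0.0, -0.5]
grip_width: 0.0222
```

```bash
python3 - <<'E'
from h import *
tool()
E
```

```text
clk 34.7 tcp mm [641.8 116.1  41.9] jawyaw 86.28 toolz [-1.1e-03 -4.0e-04 -1.0e+00] F [ 0.  -0.  -0.5] w 22.2
```

move_arm:
  series:
    - [[0,0,-0.1,0,0,0,0],[0,0,-0.1,0,0,0,0],[0,0,-0.1,0,0,0,0],[0,0,-0.1,0,0,0,0],[0,0,0,0,0,0,0]]

```text
clock: 35.2
eef_pos: [0.6421, 0.1162, 0.0419]
tool_rot: [0.032, 0.999, 0.0, 0.001]
ft_force: [0.1, 0.2, -1.4]
grip_width: 0.0214
```

move_arm:
  series:
    - [[0,0,-0.15,0,0,0,0],[0,0,-0.15,0,0,0,0],[0,0,-0.1,0,0,0,0],[0,0,0,0,0,0,0],[0,0,0,0,0,0,0]]

```text
clock: 35.7
eef_pos: [0.6426, 0.1161, 0.0417]
tool_rot: [0.032, 0.999, 0.0, 0.002]
ft_force: [-0.7, -1.2, 1.2]
grip_width: 0.0218
```

Settled. Release and look at the orange ones.

move_arm:
  series:
    - [[0,0,0,0,0,0,0.4],[0,0,0,0,0,0,0.4],[0,0,0,0,0,0,0.4],[0,0,1.5,0,0,0,0.4],[0,0,3,0,0,0,0.4]]

```text
clock: 36.2
eef_pos: [0.6387, 0.1154, 0.0802]
tool_rot: [0.032, 0.999, -0.001, -0.004]
ft_force: [-0.2, 0.2, 0.6]
grip_width: 0.0339
```

move_arm:
  series:
    - [[-2,0,4,0,0,2,0.5],[-4,0,3,0,0,2,0.5],[-4.5,0,2,0,0,2,0.5],[-4.5,0,1,0,0,2,0.5],[-3.5,0,0,0,0,2,0.5]]

```text
clock: 36.7
eef_pos: [0.455, 0.1157, 0.1852]
tool_rot: [-0.057, 0.998, -0.0, 0.002]
ft_force: [0.3, 0.4, -0.4]
grip_width: 0.0427
```

```bash
python3 - <<'E'
from h import *
bot.camera('wrist')
im,d,o=cap('wrist','w22.png'); tool(); P=cloud('wrist',d,o)
for t in tubes(im,P): print(t)
E
```

```text
clk 36.8 tcp mm [451.3 115.1 183.7] jawyaw 96.56 toolz [-0.0026 -0.0015 -1.    ] F [0.4 1.  0.5] w 42.9
([0.4604, -0.1239], 1.1, 0.025, 0.093, {'blue': [0, 0], 'orange': [399, 0]}, [7, 137, 46, 123])
([0.4505, 0.0377], 2.6, 0.0251, 0.085, {'blue': [0, 0], 'orange': [488, 0]}, [202, 151, 38, 122])
([0.6233, 0.1173], -3.7, 0.0601, 0.042, {'blue': [109, 0], 'orange': [0, 0]}, [281, 405, 34, 42])
([0.4345, 0.129], 10.1, 0.0253, 0.085, {'blue': [0, 0], 'orange': [484, 0]}, [321, 143, 39, 127])
([0.6214, 0.17], -18.1, 0.0602, 0.033, {'blue': [700, 0], 'orange': [0, 0]}, [341, 411, 36, 35])
```

View pics/w22.png

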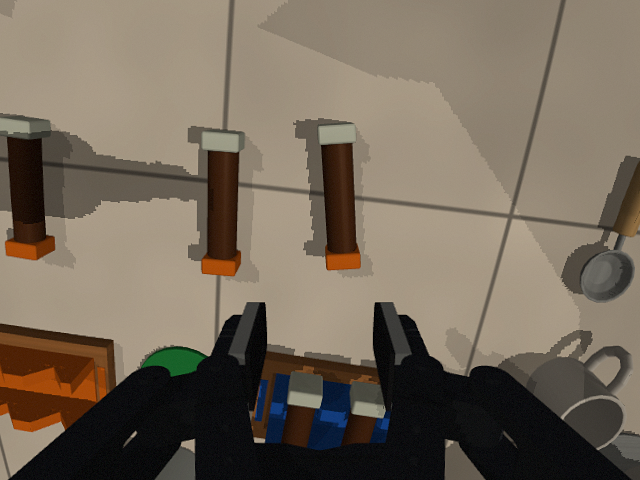

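move_arm:
  series:
    - [[-1.2,1.4,-3,0,0,4,0.5],[-0.3,0,-4,0,0,0,0.5],[-0.3,0,-3.5,0,0,0,0.5],[-0.1,0,-2,0,0,0,0.5],[0,0,0,0,0,0,0.5]]

```text
clock: 37.3
eef_pos: [0.4356, 0.1308, 0.0579]
tool_rot: [-0.093, 0.996, 0.0, 0.005]
ft_force: [-0.6, 0.0, 0.1]
grip_width: 0.0425
```

```bash
python3 - <<'E'
from h import *
im,d,o=cap('wrist','w23.png');tool();P=cloud('wrist',d,o)
for t in tubes(im,P): print(t)
E
```

```text
clk 37.35 tcp mm [436.5 131.   59.1] jawyaw 100.68 toolz [ 0.0111  0.002  -0.9999] F [-0.3  0.1  0.4] w 42.3
([0.4508, 0.0382], 3.0, 0.025, 0.085, {'blue': [0, 0], 'orange': [897, 0]}, [99, 190, 66, 176])
([0.4348, 0.129], 10.3, 0.0252, 0.085, {'blue': [0, 0], 'orange': [1041, 0]}, [289, 193, 54, 173])
```

View pics/w23.png

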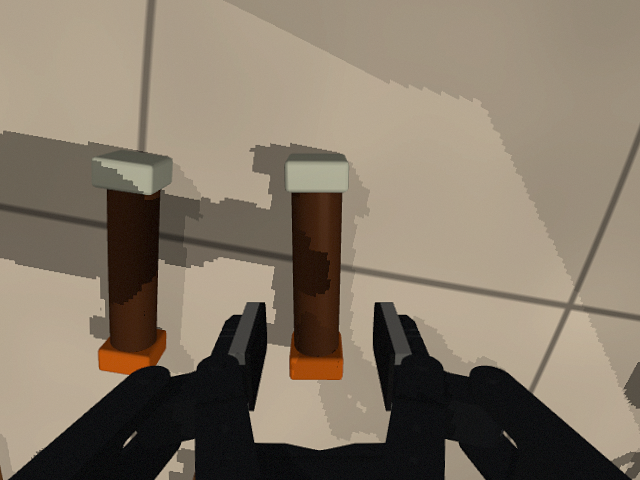

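move_arm:
  series:
    - [[-0.3,-0.2,0,0,0.6,0,0.5],[-0.1,0,-2,0,0,0,0.5],[-0.1,0,-2,0,0.2,0,0.5],[-0.1,0,-0.8,0,0,0,0.5],[0,0,0,0,0,0,0.5]]

```text
clock: 37.85
eef_pos: [0.4387, 0.1305, 0.0166]
tool_rot: [-0.092, 0.996, 0.003, 0.005]
ft_force: [0.2, -0.2, 0.1]
grip_width: 0.0425
```

```bash
python3 - <<'E'
from h import *
bot.camera('wrist');tool()
E
```

```text
clk 37.9 tcp mm [439.3 130.7  17.2] jawyaw 100.6 toolz [ 0.0111  0.0063 -0.9999] F [-0.1  0.6 -0.5] w 42.8
```

move_arm:
  series:
    - [[-0.5,-0.15,-0.7,-0.3,0.6,0,0.5],[-0.1,0,-0.5,0,0,0,0.5],[0,0,0,0,0,0,0],[0,0,0,0,0,0,0],[0,0,0,0,0,0,0]]

```text
clock: 38.4
eef_pos: [0.4353, 0.1297, 0.0075]
tool_rot: [-0.092, 0.996, 0.001, 0.003]
ft_force: [0.3, -0.1, -0.5]
grip_width: 0.0216
```

```bash
python3 - <<'E'
from h import *
tool()
E
```

```text
clk 38.4 tcp mm [435.3 129.7   7.5] jawyaw 100.59 toolz [ 0.0052  0.0022 -1.    ] F [ 0.3 -0.1 -0.5] w 21.6
```

move_arm:
  series:
    - [[0,0,2,0,0,0,0],[0,0,4,0,0,0,0],[2,-3,4,0,0,-2,0],[3,-3.5,1,0,0,-2,0],[3,-3.5,0,0,0,-2,0]]

```text
clock: 38.9
eef_pos: [0.511, 0.0314, 0.1197]
tool_rot: [-0.044, 0.999, 0.001, -0.0]
ft_force: [0.9, 0.9, -0.0]
grip_width: 0.0217
```

move_arm:
  series:
    - [[3.2,-3.5,0,0,0,-2,0],[3.2,-3.5,0,0,0,-2,0],[3.2,-3.5,0,0,0,-1.6,0],[2,-2,0,0,0,0,0],[0,0,-1,0,0,0,0]]

```text
clock: 39.4
eef_pos: [0.636, -0.1044, 0.1122]
tool_rot: [0.01, 1.0, 0.0, 0.005]
ft_force: [0.2, 0.3, -1.1]
grip_width: 0.0215
```

```bash
python3 - <<'E'
from h import *
bot.camera('wrist');tool()
E
```

```text
clk 39.45 tcp mm [ 632.9 -102.9  109. ] jawyaw 88.91 toolz [ 0.004   0.0015 -1.    ] F [-0.5 -0.  -2.8] w 22.0
```

move_arm:
  series:
    - [[1.2,-0.6,-1.5,0,0.2,0,0],[0.1,0,-2,0,0,0,0],[0.1,0,-1.2,0,0,0,0],[0,0,0,0,0,0,0],[0,0,0,0,0,0,0]]

```text
clock: 39.95
eef_pos: [0.6414, -0.1043, 0.0577]
tool_rot: [0.008, 1.0, 0.002, -0.005]
ft_force: [0.7, 0.3, -1.1]
grip_width: 0.0218
```

```bash
python3 - <<'E'
from h import *
im,d,o=cap('wrist','w24.png');tool(); P=cloud('wrist',d,o)
s=region(P,.55,.75,-.29,-.03,.0105,.0165)&(P[...,0]<.62); rect(P,s,'orange rim near side')
E
```

```text
clk 40.0 tcp mm [ 641.4 -104.3   57.8] jawyaw 89.14 toolz [-0.0096  0.0048 -0.9999] F [ 0.2  0.3 -0.4] w 21.7
orange rim near side n 9592 c 608.0 -163.4 LxW 192.1 21.4 longaxis deg 89.1
```

View pics/w24.png

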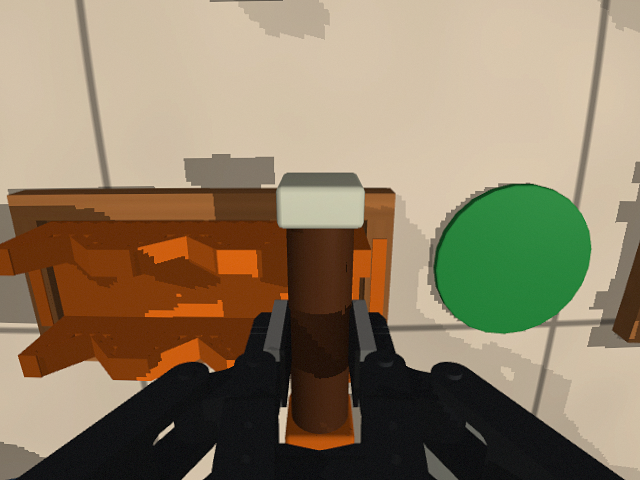

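move_arm:
  series:
    - [[0.3,-0.5,0,-0.3,-0.5,0,0],[0,0,0,0,0,0,0],[0,0,-0.5,0,0,0,0],[0,0,0,0,0,0,0],[0,0,0,0,0,0,0]]

```text
clock: 40.5
eef_pos: [0.6464, -0.1095, 0.0563]
tool_rot: [0.007, 1.0, -0.001, 0.003]
ft_force: [0.2, -0.7, -0.4]
grip_width: 0.0217
```

```bash
python3 - <<'E'
from h import *
tool()
E
```

```text
clk 40.5 tcp mm [ 646.4 -109.5   56.3] jawyaw 89.18 toolz [ 0.006 -0.002 -1.   ] F [ 0.2 -0.7 -0.4] w 21.7
```

move_arm:
  series:
    - [[-0.1,0,-0.5,0.1,0.3,0,0],[0,0,-0.5,0,0,0,0],[0,0,-0.2,0,0,0,0],[0,0,-0.1,0,0,0,0],[0,0,0,0,0,0,0]]

```text
clock: 41.0
eef_pos: [0.6454, -0.1099, 0.0424]
tool_rot: [0.007, 1.0, -0.0, 0.0]
ft_force: [0.1, 0.6, 1.7]
grip_width: 0.0219
```

move_arm:
  series:
    - [[0,0,-0.1,0,0,0,0],[0,0,-0.1,0,0,0,0],[0,0,-0.1,0,0,0,0],[0,0,0,0,0,0,0],[0,0,0,0,0,0,0]]

```text
clock: 41.5
eef_pos: [0.6456, -0.1099, 0.0424]
tool_rot: [0.007, 1.0, -0.0, 0.001]
ft_force: [-0.2, 0.2, 0.7]
grip_width: 0.022
```

move_arm:
  series:
    - [[0,0,0,0,0,0,0.4],[0,0,0,0,0,0,0.4],[0,0,0,0,0,0,0.4],[0,0,1.5,0,0,0,0.4],[0,0,3,0,0,0,0.4]]

```text
clock: 42.0
eef_pos: [0.6417, -0.109, 0.0814]
tool_rot: [0.007, 1.0, 0.001, -0.005]
ft_force: [-0.4, -0.4, -0.2]
grip_width: 0.0342
```

move_arm:
  series:
    - [[-2,2,4,0,0,1,0.5],[-4,3,2.5,0,0,1,0.5],[-4,3,2,0,0,1,0.5],[-4,3,0,0,0,0,0.5],[-3,2.5,0,0,0,0,0.5]]

```text
clock: 42.5
eef_pos: [0.4786, 0.022, 0.1688]
tool_rot: [-0.017, 1.0, 0.0, 0.002]
ft_force: [0.8, 0.9, -0.1]
grip_width: 0.0426
```

```bash
python3 - <<'E'
from h import *
bot.camera('wrist')
im,d,o=cap('wrist','w25.png'); tool(); P=cloud('wrist',d,o)
for t in tubes(im,P): print(t)
E
```

```text
clk 42.6 tcp mm [476.5  23.3 168.7] jawyaw 92.14 toolz [ 4.0e-04  1.4e-03 -1.0e+00] F [ 1.3 -0.4  0.1] w 42.8
([0.6646, -0.217], 87.8, 0.044, 0.053, {'blue': [0, 0], 'orange': [90, 69]}, [8, 383, 87, 53])
([0.4587, -0.1248], -1.2, 0.0251, 0.091, {'blue': [0, 0], 'orange': [527, 0]}, [100, 131, 48, 132])
([0.4504, 0.0366], 1.4, 0.0253, 0.086, {'blue': [0, 0], 'orange': [543, 0]}, [316, 129, 37, 134])
([0.643, 0.0778], 2.1, 0.0137, 0.087, {'blue': [0, 0], 'orange': [0, 0]}, [358, 350, 24, 85])
```

View pics/w25.png

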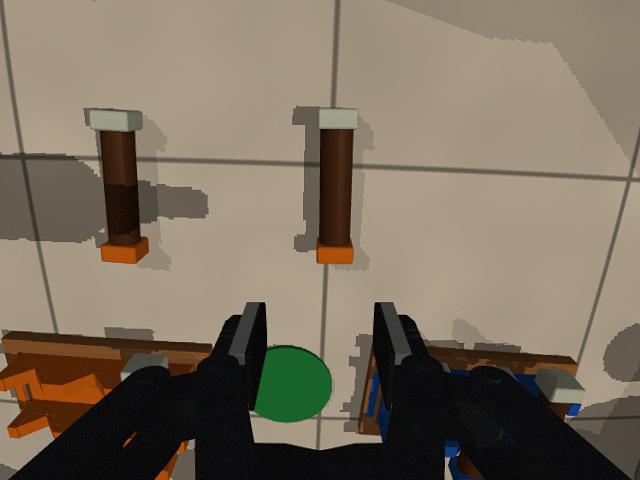

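move_arm:
  series:
    - [[-2,1.3,-3,0,0,0,0.5],[-0.4,0,-4,0,0,0,0.5],[-0.3,0,-3,0,0,0,0.5],[-0.1,0,-1.5,0,0,0,0.5],[0,0,0,0,0,0,0.5]]

```text
clock: 43.1
eef_pos: [0.4517, 0.0371, 0.0533]
tool_rot: [-0.02, 1.0, 0.001, 0.006]
ft_force: [-0.9, 0.2, 0.9]
grip_width: 0.0431
```

```bash
python3 - <<'E'
from h import *
im,d,o=cap('wrist');tool();P=cloud('wrist',d,o)
for t in tubes(im,P): print(t)
E
```

```text
clk 43.15 tcp mm [452.4  37.1  54.3] jawyaw 92.25 toolz [ 0.0137  0.0016 -0.9999] F [-0.1  0.  -0.8] w 42.3
([0.4735, -0.1205], -1.2, 0.0245, 0.073, {'blue': [0, 0], 'orange': [221, 0]}, [0, 203, 55, 175])
([0.4509, 0.0365], 1.2, 0.0252, 0.085, {'blue': [0, 0], 'orange': [1013, 0]}, [290, 195, 56, 189])
```

move_arm:
  series:
    - [[-0.2,0,0,0,0.8,-0.7,0.5],[-0.1,0,-2,0,0,0,0.5],[-0.1,0,-1.7,0,0.2,0,0.5],[-0.1,0,-0.6,0,0,0,0.5],[0,0,0,0,0,0,0.5]]

```text
clock: 43.65
eef_pos: [0.4555, 0.0367, 0.0161]
tool_rot: [-0.012, 1.0, 0.001, 0.004]
ft_force: [-1.0, 0.4, 1.0]
grip_width: 0.0425
```

```bash
python3 - <<'E'
from h import *
bot.camera('wrist');tool()
E
```

```text
clk 43.7 tcp mm [456.   36.8  16.5] jawyaw 91.32 toolz [ 0.0088  0.0024 -1.    ] F [ 0.2 -0.7  0.4] w 42.9
```

move_arm:
  series:
    - [[-0.55,0,-0.7,-0.1,0.5,0,0.5],[-0.1,0,-0.4,0,0,0,0.5],[0,0,0,0,0,0,0],[0,0,0,0,0,0,0],[0,0,0,0,0,0,0]]

```text
clock: 44.2
eef_pos: [0.4513, 0.0369, 0.0075]
tool_rot: [-0.011, 1.0, 0.0, 0.002]
ft_force: [-0.3, 0.6, -0.2]
grip_width: 0.022
```

```bash
python3 - <<'E'
from h import *
tool()
E
```

```text
clk 44.2 tcp mm [451.3  36.9   7.5] jawyaw 91.31 toolz [ 4.3e-03  9.0e-04 -1.0e+00] F [-0.3  0.6 -0.2] w 22.0
```

move_arm:
  series:
    - [[0,0,2,0,0,0,0],[0,0,4,0,0,0,0],[2,-2.5,4,0,0,-1.2,0],[3,-3,1,0,0,-1,0],[3,-3,0,0,0,0,0]]

```text
clock: 44.7
eef_pos: [0.5269, -0.0473, 0.1214]
tool_rot: [0.004, 1.0, 0.001, -0.001]
ft_force: [1.0, 0.2, -1.1]
grip_width: 0.022
```

move_arm:
  series:
    - [[3.2,-3.2,0,0,0,0,0],[3.2,-3.2,0,0,0,0,0],[3.2,-3.2,0,0,0,0,0],[1.5,-1.2,0,0,0,0,0],[0,0,-1,0,0,0,0]]

```text
clock: 45.2
eef_pos: [0.6466, -0.1648, 0.1135]
tool_rot: [0.006, 1.0, -0.001, 0.004]
ft_force: [0.0, 0.1, -1.5]
grip_width: 0.0217
```

```bash
python3 - <<'E'
from h import *
bot.camera('wrist');bot.camera('wrist');tool()
E
```

```text
clk 45.3 tcp mm [ 642.2 -162.2  110.2] jawyaw 89.36 toolz [-0.0018  0.0014 -1.    ] F [-0.  -0.1 -1. ] w 21.7
```

move_arm:
  series:
    - [[0.3,-0.2,-1.5,0,-0.2,-0.2,0],[0.1,0,-2,0,0,0,0],[0.1,0,-1.2,0,0,0,0],[0,0,0,0,0,0,0],[0,0,0,0,0,0,0]]

```text
clock: 45.8
eef_pos: [0.6415, -0.1581, 0.0612]
tool_rot: [0.005, 1.0, 0.002, -0.003]
ft_force: [0.4, 0.6, 0.1]
grip_width: 0.0217
```

```bash
python3 - <<'E'
from h import *
im,d,o=cap('wrist','w26.png');tool()
E
```

```text
clk 45.85 tcp mm [ 641.5 -158.1   61.3] jawyaw 89.46 toolz [-0.0056  0.0044 -1.    ] F [-0.6  0.2 -0.9] w 21.6
```

View pics/w26.png

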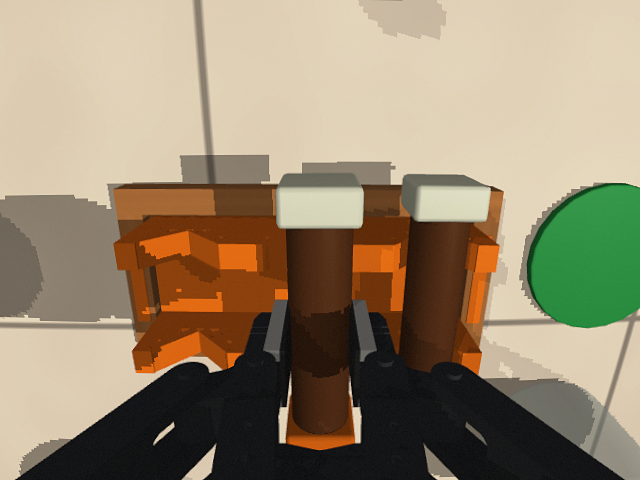

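move_arm:
  series:
    - [[0.25,-0.55,0,-0.3,-0.3,-0.3,0],[0,0,0,0,0,0,0],[0,0,-0.5,0,0,0,0],[0,0,-0.4,0,0,0,0],[0,0,0,0,0,0,0]]

```text
clock: 46.35
eef_pos: [0.6462, -0.1645, 0.0552]
tool_rot: [0.007, 1.0, -0.001, 0.003]
ft_force: [-0.0, -0.6, -1.0]
grip_width: 0.0217
```

```bash
python3 - <<'E'
from h import *
tool()
E
```

```text
clk 46.35 tcp mm [ 646.2 -164.5   55.2] jawyaw 89.14 toolz [ 0.0058 -0.0028 -1.    ] F [-0.  -0.6 -1. ] w 21.7
```

move_arm:
  series:
    - [[-0.1,0.1,-0.5,0.15,0.3,0,0],[0,0,-0.5,0,0,0,0],[0,0,-0.15,0,0,0,0],[0,0,-0.1,0,0,0,0],[0,0,0,0,0,0,0]]

```text
clock: 46.85
eef_pos: [0.6453, -0.1639, 0.0426]
tool_rot: [0.008, 1.0, -0.0, 0.0]
ft_force: [0.6, -0.6, -0.8]
grip_width: 0.0214
```

move_arm:
  series:
    - [[0,0,-0.1,0,0,0,0],[0,0,-0.1,0,0,0,0],[0,0,-0.1,0,0,0,0],[0,0,0,0,0,0,0],[0,0,0,0,0,0,0]]

```text
clock: 47.35
eef_pos: [0.6456, -0.1639, 0.0425]
tool_rot: [0.008, 1.0, -0.0, 0.001]
ft_force: [-0.5, -0.1, -0.1]
grip_width: 0.0216
```

move_arm:
  series:
    - [[0,0,-0.15,0,0,0,0],[0,0,-0.15,0,0,0,0],[0,0,-0.1,0,0,0,0],[0,0,0,0,0,0,0],[0,0,0,0,0,0,0]]

```text
clock: 47.85
eef_pos: [0.6457, -0.1639, 0.0424]
tool_rot: [0.008, 1.0, -0.001, 0.002]
ft_force: [-0.7, 0.1, 2.1]
grip_width: 0.0221
```

move_arm:
  series:
    - [[0,0,0,0,0,0,0.4],[0,0,0,0,0,0,0.4],[0,0,0,0,0,0,0.4],[0,0,1.5,0,0,0,0.4],[0,0,3,0,0,0,0.4]]

```text
clock: 48.35
eef_pos: [0.6415, -0.1626, 0.0806]
tool_rot: [0.008, 1.0, 0.001, -0.004]
ft_force: [0.2, -0.4, 0.1]
grip_width: 0.0342
```

move_arm:
  series:
    - [[-2,0,4,0,0,-1,0.5],[-4,0.5,2.5,0,0,0,0.5],[-4,1,2,0,0,0,0.5],[-4,1,0,0,0,0,0.5],[-3,1,0,0,0,0,0.5]]

```text
clock: 48.85
eef_pos: [0.4726, -0.1282, 0.1703]
tool_rot: [0.017, 1.0, -0.0, 0.001]
ft_force: [-0.3, 0.3, -0.7]
grip_width: 0.0428
```

```bash
python3 - <<'E'
from h import *
bot.camera('wrist')
im,d,o=cap('wrist','w27.png'); tool(); P=cloud('wrist',d,o)
for t in tubes(im,P): print(t)
E
```

```text
clk 48.95 tcp mm [ 470.3 -127.3  170. ] jawyaw 88.1 toolz [-8.e-04  2.e-04 -1.e+00] F [ 0.2 -0.1 -1. ] w 42.5
([0.4558, -0.1266], -2.8, 0.0253, 0.085, {'blue': [0, 0], 'orange': [549, 0]}, [300, 146, 36, 130])
([0.601, 0.1126], -74.8, 0.0139, 0.098, {'blue': [24, 0], 'orange': [0, 0]}, [532, 339, 108, 61])
([0.6388, 0.1138], -0.6, 0.0603, 0.074, {'blue': [7, 1], 'orange': [0, 0]}, [589, 378, 45, 79])
```

View pics/w27.png

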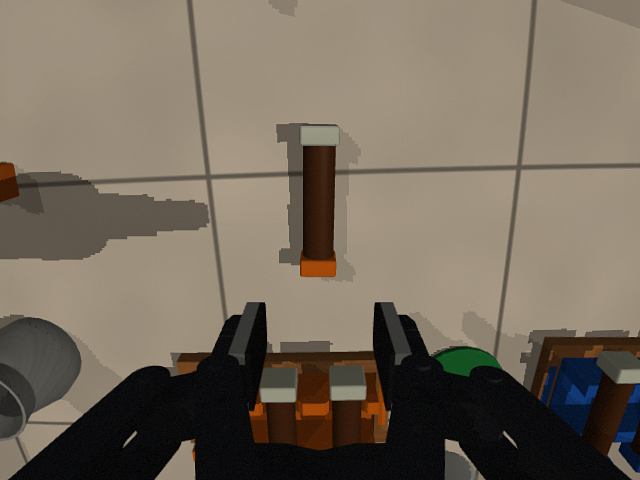

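move_arm:
  series:
    - [[-1.2,0.05,-3,0,0,-0.6,0.5],[-0.3,0,-4,0,0,0,0.5],[-0.2,0,-3,0,0,0,0.5],[-0.1,0,-1.5,0,0,0,0.5],[0,0,0,0,0,0,0.5]]

```text
clock: 49.45
eef_pos: [0.4564, -0.128, 0.0543]
tool_rot: [0.022, 1.0, -0.001, 0.005]
ft_force: [-1.0, 0.2, 0.6]
grip_width: 0.0428
```

```bash
python3 - <<'E'
from h import *
im,d,o=cap('wrist');tool();P=cloud('wrist',d,o)
for t in tubes(im,P): print(t)
E
```

```text
clk 49.5 tcp mm [ 457.2 -128.2   55.2] jawyaw 87.5 toolz [ 0.0121 -0.0033 -0.9999] F [ 0.3 -0.1  0.2] w 42.8
([0.4561, -0.1267], -2.9, 0.0252, 0.086, {'blue': [0, 0], 'orange': [1023, 0]}, [295, 196, 55, 189])
```

move_arm:
  series:
    - [[-0.2,0.15,0,0.2,0.7,-0.4,0.5],[-0.1,0,-2,0,0,0,0.5],[-0.1,0,-1.7,0,0.2,0,0.5],[-0.1,0,-0.6,0,0,0,0.5],[0,0,0,0,0,0,0.5]]

```text
clock: 50.0
eef_pos: [0.46, -0.1285, 0.0171]
tool_rot: [0.026, 1.0, -0.001, 0.004]
ft_force: [0.1, -0.4, 0.6]
grip_width: 0.0426
```

```bash
python3 - <<'E'
from h import *
bot.camera('wrist');tool()
E
```

```text
clk 50.05 tcp mm [ 460.5 -128.6   17.5] jawyaw 87.04 toolz [ 0.0087 -0.0031 -1.    ] F [ 0.2 -0.  -0.2] w 42.5
```

move_arm:
  series:
    - [[-0.5,0.2,-0.7,0.15,0.5,0,0.5],[-0.1,0,-0.5,0,0,0,0.5],[0,0,0,0,0,0,0],[0,0,0,0,0,0,0],[0,0,0,0,0,0,0]]

```text
clock: 50.55
eef_pos: [0.4563, -0.127, 0.0076]
tool_rot: [0.026, 1.0, -0.001, 0.002]
ft_force: [-0.1, -0.4, 1.0]
grip_width: 0.0219
```

```bash
python3 - <<'E'
from h import *
tool()
E
```

```text
clk 50.55 tcp mm [ 456.3 -127.     7.6] jawyaw 87.04 toolz [ 0.0043 -0.0016 -1.    ] F [-0.1 -0.4  1. ] w 21.9
```

move_arm:
  series:
    - [[0,0,2,0,0,0,0],[0,0,4,0,0,0,0],[2,-1,4,0,0,1,0],[3,-1.4,1,0,0,1,0],[3,-1.4,0,0,0,0,0]]

```text
clock: 51.05
eef_pos: [0.5312, -0.1634, 0.1211]
tool_rot: [0.007, 1.0, 0.0, -0.002]
ft_force: [0.6, 1.1, -0.2]
grip_width: 0.0218
```

move_arm:
  series:
    - [[3.2,-1.5,0,0,0,0,0],[3.2,-1.5,0,0,0,0,0],[3.2,-1.5,0,0,0,0,0],[1,-0.7,0,0,0,0,0],[0,0,-1,0,0,0,0]]

```text
clock: 51.55
eef_pos: [0.646, -0.2197, 0.1127]
tool_rot: [0.007, 1.0, -0.001, 0.002]
ft_force: [-0.7, 0.1, -1.2]
grip_width: 0.0216
```

```bash
python3 - <<'E'
from h import *
bot.camera('wrist');bot.camera('wrist');tool()
E
```

```text
clk 51.65 tcp mm [ 642.  -217.9  109.3] jawyaw 89.17 toolz [-4.5e-03  7.0e-04 -1.0e+00] F [-1.  -0.5 -0.9] w 21.9
```

move_arm:
  series:
    - [[0.3,-0.1,-1.5,0,-0.3,0,0],[0.1,0,-2,0,0,0,0],[0.1,0,-1.2,0,0,0,0],[0,0,0,0,0,0,0],[0,0,0,0,0,0,0]]

```text
clock: 52.15
eef_pos: [0.6413, -0.2155, 0.0602]
tool_rot: [0.007, 1.0, 0.002, -0.003]
ft_force: [-0.2, -0.4, -0.2]
grip_width: 0.0217
```

```bash
python3 - <<'E'
from h import *
im,d,o=cap('wrist','w28.png');tool()
E
```

```text
clk 52.2 tcp mm [ 641.3 -215.5   60.2] jawyaw 89.25 toolz [-0.0059  0.0034 -1.    ] F [-1.5  0.4 -1.6] w 21.8
```

View pics/w28.png

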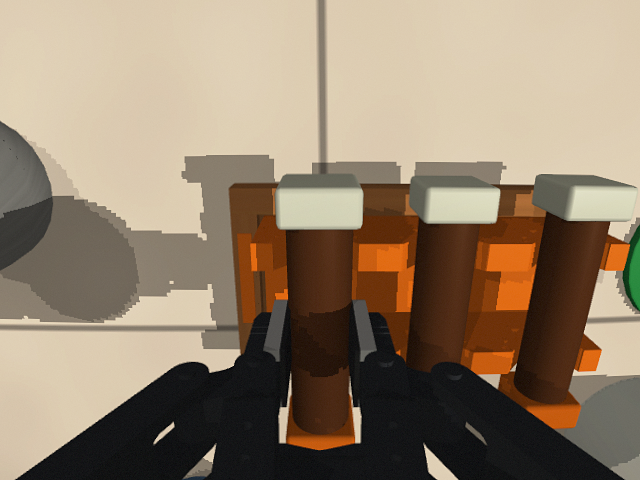

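move_arm:
  series:
    - [[0.25,-0.15,0,-0.2,-0.3,-0.2,0],[0,0,0,0,0,0,0],[0,0,-0.4,0,0,0,0],[0,0,-0.4,0,0,0,0],[0,0,0,0,0,0,0]]

```text
clock: 52.7
eef_pos: [0.6459, -0.2178, 0.0554]
tool_rot: [0.008, 1.0, -0.001, 0.003]
ft_force: [-0.2, 0.4, -0.7]
grip_width: 0.0216
```

```bash
python3 - <<'E'
from h import *
tool()
E
```

```text
clk 52.7 tcp mm [ 645.9 -217.8   55.4] jawyaw 89.03 toolz [ 0.0056 -0.0023 -1.    ] F [-0.2  0.4 -0.7] w 21.6
```

move_arm:
  series:
    - [[-0.15,0.05,-0.5,0.1,0.3,0,0],[0,0,-0.5,0,0,0,0],[0,0,-0.15,0,0,0,0],[0,0,-0.1,0,0,0,0],[0,0,0,0,0,0,0]]

```text
clock: 53.2
eef_pos: [0.6445, -0.2179, 0.0426]
tool_rot: [0.009, 1.0, -0.001, 0.0]
ft_force: [-0.2, 0.2, -0.6]
grip_width: 0.0217
```

move_arm:
  series:
    - [[0,0,-0.1,0,0,0,0],[0,0,-0.15,0,0,0,0],[0,0,-0.15,0,0,0,0],[0,0,-0.15,0,0,0,0],[0,0,0,0,0,0,0]]

```text
clock: 53.7
eef_pos: [0.6447, -0.2179, 0.0428]
tool_rot: [0.009, 1.0, -0.001, 0.002]
ft_force: [-0.9, -1.4, -0.8]
grip_width: 0.0221
```

move_arm:
  series:
    - [[0,0,-0.1,0,0,0,0],[0,0,-0.2,0,0,0,0],[0,0,-0.2,0,0,0,0],[0,0,-0.2,0,0,0,0],[0,0,-0.2,0,0,0,0]]

```text
clock: 54.2
eef_pos: [0.6451, -0.2179, 0.0424]
tool_rot: [0.009, 1.0, -0.002, 0.004]
ft_force: [-3.8, 1.4, 9.7]
grip_width: 0.0218
```

move_arm:
  series:
    - [[0,0,0,0,0,0,0.4],[0,0,0,0,0,0,0.4],[0,0,0,0,0,0,0.4],[0,0,1.5,0,0,0,0.4],[0,0,3,0,0,0,0.4]]

```text
clock: 54.7
eef_pos: [0.6413, -0.2164, 0.0822]
tool_rot: [0.009, 1.0, 0.0, -0.002]
ft_force: [0.6, 0.1, -0.2]
grip_width: 0.0343
```

move_arm:
  series:
    - [[-1,1,4,0,0,0,0.5],[-4,3,3,0,0,0,0.5],[-4,3,3,0,0,0,0.5],[-4,3,3,0,0,0,0.5],[-4,3,2,0,0,0,0.5]]

```text
clock: 55.2
eef_pos: [0.4926, -0.1024, 0.2246]
tool_rot: [0.011, 1.0, -0.001, 0.003]
ft_force: [1.5, -0.3, 0.8]
grip_width: 0.0429
```

move_arm:
  series:
    - [[-2,3.5,2,0,0,0,0.9],[-1,3,2,0,0,0,1],[0,2,1,0,0,0,1],[0,0,0,0,0,0,1],[0,0,0,0,0,0,1]]

```text
clock: 55.7
eef_pos: [0.4576, -0.0124, 0.2859]
tool_rot: [0.01, 1.0, -0.001, 0.009]
ft_force: [0.4, -0.4, -0.3]
grip_width: 0.0853
```

```bash
python3 - <<'E'
from h import *
bot.camera('wrist')
im,d,o=cap('wrist','w29.png'); tool(); P=cloud('wrist',d,o)
for t in tubes(im,P): print(t)
cap('top','t9.png'); im,d,o=cap('scene','s9.png')
cv2.imwrite('pics/s9c.png',cv2.resize(im[190:380,250:490,::-1],(800,633)))
E
```

```text
clk 55.8 tcp mm [457.6 -12.9 285.1] jawyaw 88.79 toolz [ 0.0166 -0.0015 -0.9999] F [ 1.  -0.5  0.2] w 85.2
([0.6695, 0.11], 8.4, 0.0601, 0.032, {'blue': [0, 525], 'orange': [0, 0]}, [422, 353, 19, 34])
([0.6224, 0.1722], 18.7, 0.0605, 0.036, {'blue': [191, 0], 'orange': [0, 0]}, [478, 320, 24, 35])
([0.6473, 0.2227], 0.6, 0.0605, 0.078, {'blue': [32, 1], 'orange': [0, 0]}, [516, 321, 33, 67])
```

View pics/w29.png

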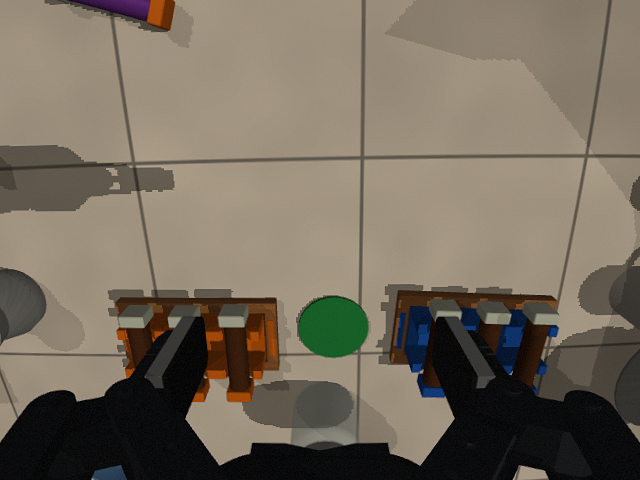

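View pics/t9.png

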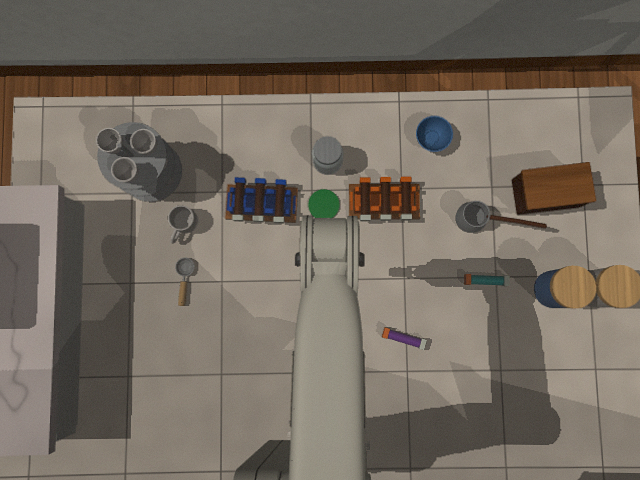

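View pics/s9.png

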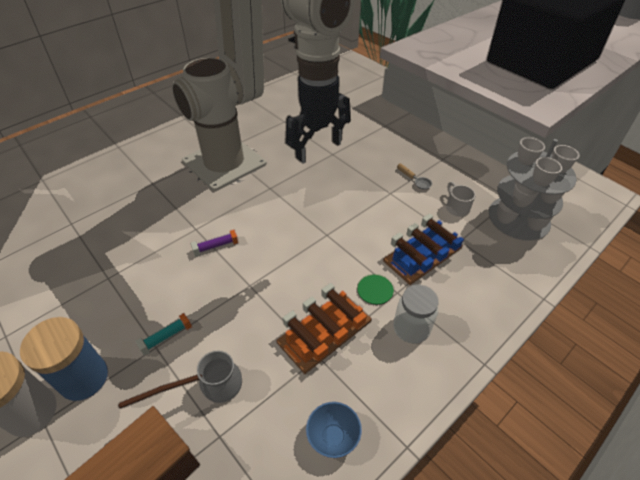

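All six lie in their grooves (top view: blue (239–281,200), orange (364–406,200)). Closer check of each cradle from clear wrist views.

move_arm:
  series:
    - [[1.5,4,0,0,1,0,1],[1.5,4,0,0,0,0,1],[1.5,4,0,0,0,0,1],[1.5,4,0,0,0,0,1],[0,1.5,0,0,0,0,1]]

```text
clock: 56.4
eef_pos: [0.5195, 0.1597, 0.279]
tool_rot: [0.02, 1.0, -0.003, -0.006]
ft_force: [0.0, -0.1, 0.9]
grip_width: 0.0856
```

```bash
cat > chk.py <<'E'
from h import *
import sys
def chk(n,lab,col,C,ang):
    bot.camera('wrist')
    im,d,o=cap('wrist',n); tool(); P=cloud('wrist',d,o)
    x0,x1,y0,y1=C[0]-.1,C[0]+.1,C[1]-.12,C[1]+.12
    led=region(P,.5,.575,y0,y1,-.02,.004); A=np.c_[P[led][:,:2],np.ones(led.sum())]; c=np.linalg.lstsq(A,P[led][:,2],rcond=None)[0]
    Z=P[...,2]-(P[...,0]*c[0]+P[...,1]*c[1]+c[2])
    u=np.array([np.cos(np.radians(ang)),np.sin(np.radians(ang))]); v=np.array([u[1],-u[0]])
    L=(P[...,:2]-C)@u; W=(P[...,:2]-C)@v
    m=masks(im)[col]
    for g in (-.054,0,.054):
        s=(abs(L-g)<.018)&(Z>.052)&(Z<.075)&(abs(W)<.08)
        mid=(abs(L-g)<.012)&(abs(W)<.035)&(Z>.052)&(Z<.07)
        rows=[round(float(np.percentile(Z[(abs(L-g)<.005)&(abs(W-w)<.005)&(Z>.03)&(Z<.08)],90)*1000),1) if ((abs(L-g)<.005)&(abs(W-w)<.005)&(Z>.03)&(Z<.08)).sum()>5 else None for w in (-.05,-.03,-.01,.01,.03,.05)]
        print(lab,'groove',g,'n',s.sum(),'W range',np.round(np.percentile(W[s],[.5,99.5])*1000,1) if s.sum()>30 else None,'L med',np.round(np.median(L[mid])*1000,1) if mid.sum() else None,'top z along W',rows)
    for wl in (-.026,.026):
        for g in (-.073,-.027,.027,.073):
            s=(abs(L-g)<.006)&(abs(W-wl)<.005)&m&(Z>.035)&(Z<.058)
            print('ridge',wl,g,s.sum(),round(float(np.median(Z[s])*1000),1) if s.sum()>5 else None)
C={'blue':(np.array([.6456,.1702]),86.4),'orange':(np.array([.6443,-.1633]),89.1)}
chk(sys.argv[2],sys.argv[1],sys.argv[1],*C[sys.argv[1]])
E
python3 chk.py blue w30.png
```

```text
clk 56.5 tcp mm [518.1 158.5 279.1] jawyaw 87.8 toolz [-0.013  -0.0064 -0.9999] F [ 0.4 -0.5 -0.2] w 85.5
blue groove -0.054 n 2439 W range [-57.   55.8] L med -53.4 top z along W [63.9, 61.8, 61.8, 61.9, 62.0, 63.9]
blue groove 0 n 2430 W range [-56.5  56.4] L med -0.2 top z along W [63.8, 61.7, 61.8, 61.6, 61.9, 64.2]
blue groove 0.054 n 2431 W range [-57.1  56.1] L med 52.6 top z along W [63.7, 61.6, 61.8, 61.8, 61.8, 64.1]
ridge -0.026 -0.073 111 49.8
ridge -0.026 -0.027 106 50.1
ridge -0.026 0.027 107 50.2
ridge -0.026 0.073 107 49.7
ridge 0.026 -0.073 89 50.0
ridge 0.026 -0.027 89 50.3
ridge 0.026 0.027 93 50.5
ridge 0.026 0.073 100 49.9
```

View pics/w30.png

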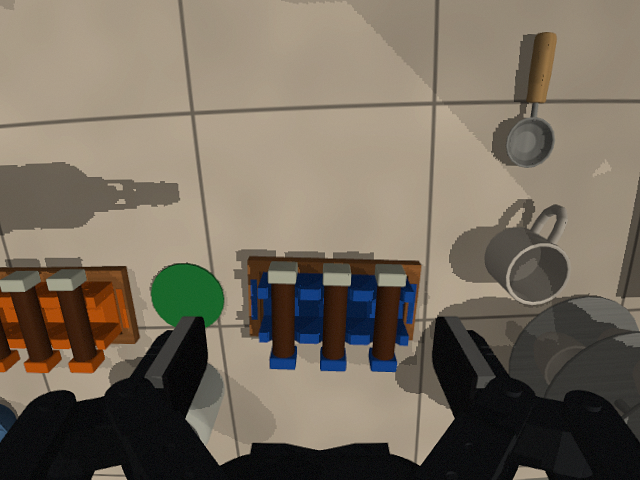

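Blue side is right: insert level at 50 mm in all eight ridge points, tubes centred within 1 mm, tops at 61.8 (axis 49.8). Now orange.

move_arm:
  series:
    - [[0,-5,0,-0.3,-0.5,0,1],[0,-5,0,0,0,0,1],[0,-5,0,0,0,0,1],[0,-5,0,0,0,0,1],[0,-5,0,0,0,0,1]]

```text
clock: 57.0
eef_pos: [0.5136, -0.0924, 0.2762]
tool_rot: [0.016, 1.0, -0.007, -0.005]
ft_force: [0.2, 0.3, 1.4]
grip_width: 0.0852
```

move_arm:
  series:
    - [[0,-4,0,0,0,0,1],[0,-2.5,0,0,0,0,1],[0,0,0,0,0,0,1],[0,0,0,0,0,0,1],[0,0,0,0,0,0,1]]

```text
clock: 57.5
eef_pos: [0.5055, -0.1728, 0.275]
tool_rot: [0.026, 1.0, -0.008, -0.008]
ft_force: [-0.0, -0.3, 1.1]
grip_width: 0.0854
```

```bash
python3 chk.py orange w31.png
```

```text
clk 57.6 tcp mm [ 506.  -172.   275.2] jawyaw 87.08 toolz [-0.0161 -0.0163 -0.9997] F [-0.1  0.1  0.2] w 85.0
orange groove -0.054 n 2417 W range [-56.9  56.3] L med -53.1 top z along W [63.9, 61.4, 61.8, 61.8, 61.8, 63.9]
orange groove 0 n 2424 W range [-57.5  56.3] L med -0.1 top z along W [63.9, 61.6, 61.6, 61.9, 61.7, 64.1]
orange groove 0.054 n 2448 W range [-58.6  55. ] L med 52.6 top z along W [63.8, 61.8, 61.8, 61.9, 61.9, 64.3]
ridge -0.026 -0.073 79 49.9
ridge -0.026 -0.027 107 50.2
ridge -0.026 0.027 101 50.3
ridge -0.026 0.073 65 50.1
ridge 0.026 -0.073 71 50.4
ridge 0.026 -0.027 90 50.2
ridge 0.026 0.027 84 50.4
ridge 0.026 0.073 56 50.3
```

View pics/w31.png

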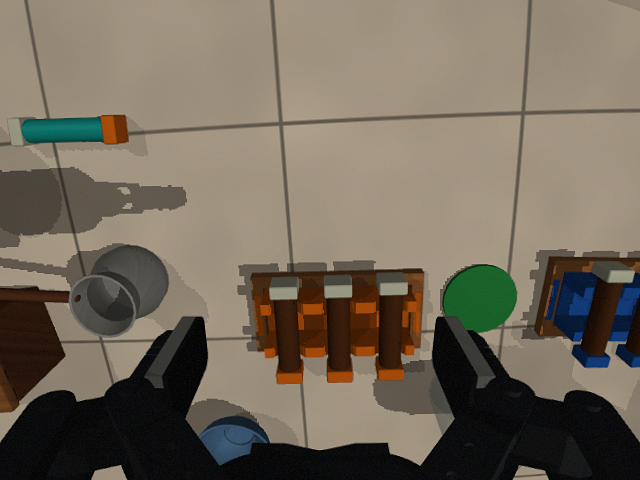

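The orange tubes are seated and centred too, at (288,330), (340,330) and (390,330), and the bystanders are where they stood. Handing the job in.

```bash
python3 -c "
from workcell import bot
print(bot.job_done())"
```

```text
the job is handed in; nothing more can be done
None
```

The job is handed in at about 58 s. The blue insert is in the blue-striped tray, and all six tubes are in grooves matching their caps, three blue in blue and three orange in orange.

- **Insert:** I placed it first, then pressed it down at its centre with about 10–12 N for roughly 1 s. In the last wrist view, ridge points near all four corners and between the grooves read 49.7–50.5 mm above the ledge. A seated insert should read 50 mm, so it is flush all round.
- **Tubes:** Each was lowered until it stopped in its groove before I let go. In the last views the barrel tops read 61.4–62.0 mm, about 0.8 mm above the expected 61 mm and much the same for all six. All are centred to within about 2 mm along the groove, so both ends hang clear.
- **Last orange tube:** One firm nudge before release pushed it into its groove with about 10 N, more than the others.
- **Other things:** The purple and teal look-alikes were not touched. They and the cup, coaster, pot, jar and spoon look unmoved in the last top view. I did not measure their positions again.

No check failed, and no tube was knocked aside during the run as far as I saw.

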